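Wind the tilted parts bin level with its folding crank

TASK

The tin parts bin has been left tipped forward. Swing the folding handle of its crank fully out, wind the crank until the bin stands level, then fold the handle flat on the crank arm again and let go. Move the bin only by its crank, and leave the other things on the bench where they are.

Things in the scene. Friction and masses are not known exactly. Their poses are not given: they have to be found in the camera images.
- crank (a joint): angle of the crank about its shaft, rad: grows counter-clockwise seen from the handle side (about +z of crank_hub), 0 when the bin is level. It starts between +3.3 and +6.0, so the bin is levelled by winding clockwise to 0, up to one turn; it can be wound past 0 to -1.9. Stiff: needs about 5 N at the handle, and stays where it is left.
- handle (a joint): fold angle of the crank handle, rad: 0 = folded flat along the arm, pi/2 = fully out against its stop, standing parallel to the crank shaft. Held by friction (about 1 to 2 N at mid handle) wherever it is left. Starts folded or nearly (0 to 0.2).
- crank_hub (a point): centre of the crank hub, on the shaft axis in the mid-plane of the flat iron crank arm, about 205 mm over the table. Its z is the shaft axis, pointing out of the stand: it leans 35 deg from vertical towards the front of the stand (-x of stand). Its x points along the arm to the handle hinge; it turns with the crank. Arm: 14 mm wide, 7 mm thick, reaching 72 mm from the axis. Under the arm (-z) the shaft is clear for 30 mm.
- handle_pivot (a point): axis of the handle's hinge at the end of the crank arm: 65 mm from the shaft axis along x of crank_hub and 16.5 mm above the arm's mid-plane along its z. The hinge axis is y of crank_hub. Iron lugs 20 mm wide over all hold it.
- handle_mid (a point): middle of the round rosewood handle, 36 mm from the hinge; the handle is 18 mm in diameter, its grip runs from 13 to 60 mm from the hinge and spins freely about its own length. -x of this point points from the hinge to the free end; when folded the handle lies along the arm, its free end over the hub and 4 mm clear of the arm.
- stand: dark green cast stand of the bin, fixed to the bench, base 200 x 310 x 12 mm, origin under the point midway between the pivots; front = -x. The pivots are 135 mm up; the crank shaft lies 132 mm to the +y side, forward of the pivots. On the far (-y) side a steel pointer on the pivot meets a red line on a brass plate when the bin is level.
- bin: the open tin bin, 150 (x) x 168 (y) x 110 mm high, wall 4 mm, empty, with its brass pivots and worm wheel; origin at its middle, on the pivot axis (its own y); z up through its mouth, vertical when the bin is level (rim horizontal). It leans forward, its mouth towards -x of stand, by crank / 8 rad; the worm gear holds it wherever the crank is left. It swings clear of the crank.
- bin_rim (a point): centre of the bin's mouth, 55 mm above the pivot axis along z of the bin
- flywheel_mid (a point): steel flywheel lying flat, diameter 100 mm, 18 mm high; centre. Leave alone.
- bird_head_mid (a point): enamelled blue songbird head with a brass beak, 42 mm across, 48 mm high, standing; centre. Leave alone.
- fusee_mid (a point): brass fusee cone standing on its wide end, diameter 56 mm, 56 mm high; 23 mm up its axis. Leave alone.
- base_block_mid (a point): rosewood base block, 110 x 85 x 34 mm; centre. Leave alone.
- file_mid (a point): hand file with a wooden handle lying flat, 285 mm long, 24 mm high; 12 mm up. Leave alone.
- pin_tin_mid (a point): round open tin of small brass wheels, diameter 64 mm, 26 mm high; centre. Leave alone.
- gear_mid (a point): brass gear wheel lying flat, diameter 66 mm, 14 mm high; centre. Leave alone.

How it is judged:
By the outcome, as a careful person would: the job done as asked, in the order asked, and still so for the second after the job is handed in, with the robot touching nothing.
It also fails if it takes over 59 s, if anything falls off the work surface, if the arm or the gripper's body presses on something with over 40 N, if the wrist force passes 120 N, or if a joint passes its speed limit or range.

ROBOT

A 6-joint arm with a two-finger parallel gripper is mounted at the origin on the work surface. World frame = base frame: x ahead of the robot, y to its left, z up, the work surface at z = 0. Lengths are in m, angles in rad, forces in N, time in s.
With the tool pointing down it reaches from about 0.375 to 0.9 m from the base axis. Payload 3.1 kg.
Tool frame: the origin (TCP) lies at the very end of the fingers, on their centre line; the grasp point (between the pads) lies 19 mm behind it (grip_depth is the distance from the TCP to the grasp point, in m); z points along the fingers, y is the line along which they close (so a half turn about z gives the same grasp; the last joint's range is limited). The gripper opens to 85 mm and grips with 20 to 120 N. Pads are 22 mm wide; open, the fingers measure 114 mm over their backs; the gripper's body (76 mm by 85 mm) begins 54 mm behind the grasp point. The pads swing forward as they close: fully open they stand 13 mm farther back than shut.
Start: joints at [-1.44, 0.527, 1.433, -0, 1.181, -0.178], TCP at [0.191, -0.595, 0.231] pointing down, gripper open.
Joint ranges: [-3.08, 3.08], [-0.75, 2.2], [0.22, 2.44], [-1.43, 4.57], [0, 2.65], [-2.85, 2.85]. Speed limits (rad/s): [2.79, 2.79, 3.14, 3.14, 3.14, 3.14].

INTERFACE

Orientations are given as a unit quaternion [x, y, z, w].
In Python, from station import * gives the robot as it stands.
- The arm moves only by the tool apply_moves, never from a script. Its argument "plan" is a list of rows, each a list of 7 numbers: the shift along the tool's x, y, z in m, then the turn, a rotation vector about the tool's x, y, z in rad, then the gripper command: -1 is fully open, 1 is shut, values between are in proportion. In form: [[dx, dy, dz, wx, wy, wz, jaw], ...]. A call has 1 to 8 rows; each row shifts and turns the commanded pose from where the row before left it, along the tool's axes as they then stand; what a row does not reach is not made up. A row lasts 1/8 s, in which the tool goes at most 62.5 mm and 10.7 degrees, less where a joint would pass 70% of its speed; a pose out of reach is approached as far as the arm can. A call is refused whole if a number of a shift passes 0.0625 or a number of a turn 0.188, either way. A call with a gripper value outside its range is refused whole. The fingers move at their own pace and stop on an object; "force" is the grip in N (left out, the last holds). Time passes only in rows, so rows that do not move let the fingers close. It gives the time, the measured TCP pose, the force, the opening and the grip force at its end, in the units of the state.
- sense(): the state, without advancing time (a new reading comes with each control period).
- snapshot(name): name is "side" or "top" or "wrist"; returns the picture (400x640x3 uint8, red, green, blue); there is no depth.
- calibration(name): a dict with "camera_matrix" (3x3 intrinsics, pixels), "k1" (the pictures are not rectified: a ray, as slopes to the right and down, at radius r is drawn at 1 + k1 r^2 times it, then the intrinsics apply), "R" (3x3) and "t" (3): a world point X has camera coordinates R X + t; the wrist camera has in their place "mount" (4x4, takes a point from camera to tool coordinates, whose origin is the TCP and whose axes are the flange's). Camera axes: x right, y down, z forward; pixel columns grow to the right and rows downward; lengths in m; the calibration is good to about 2 mm. A picture is of the moment at which its call begins: read the wrist's pose just before it. calibration takes no time and is no camera call.
- sign_off(): hands the job in; it is judged then, once.
The state is a dict: "t": time; "q": joint angles; "qd": joint speeds; "tau": joint torques, N m; "tcp_pos": TCP position; "tool_rot": TCP orientation; "force": force on the tool from outside, world axes, zero at the start; "ft_torque": the same for the moment, N m; "finger_gap": opening from 0.0 (shut) to 1.0 (fully open); "gripper_force": force on a finger pad.
Only numpy, scipy, OpenCV 4.12 (cv2) and the standard library are available. Lean on these libraries where they do the work, as an engineer would, in place of code of your own. Each camera call takes 0.05 s, during which the arm holds its last target. There are 200 camera calls.

## Working session

There is one attempt and no reset: what is moved stays moved. The work goes in short steps, Python scripts to look and compute and a tool call to move; the robot and the scene stay as the last step left them, time stands still between calls to the robot, and variables do not carry over. Pictures are saved under pics/ and viewed, at most 10 in all, crops included, and the job is handed in when it is done.

Besides the shell and the picture viewer there is one more tool, called by a JSON object that holds its "name" and its "arguments", one argument or row to a line. apply_moves: Moves the arm, as the interface text tells. Its arguments: {"type":"object","properties":{"plan":{"type":"array"},"force":{"type":"number"}},"required":["plan"]}

```bash
mkdir -p pics; ls
python3 - <<'E'
from station import *
import cv2,numpy as np
s=sense();print(s['t'],s['tcp_pos'],s['tool_rot'])
for n in ['side','top']:
    im=snapshot(n);np.save(f'pics/{n}0.npy',im);cv2.imwrite(f'pics/{n}0.png',im[:,:,::-1])
    c=calibration(n);print(n,c)
print(calibration('wrist'))
E
```

```text
pics
0.0 [ 0.1904692  -0.59453596  0.23033454] [ 9.88030067e-01  1.54257747e-01  3.76670805e-05 -1.06477686e-03]
side {'camera_matrix': array([[404.05730801,   0.        , 315.71109446],
       [  0.        , 404.05730801, 197.73616805],
       [  0.        ,   0.        ,   1.        ]]), 'k1': -0.06337569753592776, 'R': array([[-0.88553804, -0.46449655, -0.00808263],
       [-0.30815265,  0.60031869, -0.73801045],
       [ 0.34765546, -0.65104565, -0.67474088]]), 't': array([0.43084899, 0.26193058, 1.1186208 ])}
top {'camera_matrix': array([[393.4690676 ,   0.        , 317.71031747],
       [  0.        , 393.4690676 , 203.70193669],
       [  0.        ,   0.        ,   1.        ]]), 'k1': 0.03132898619786318, 'R': array([[ 0.00517862, -0.99961175, -0.02737765],
       [-0.99531754, -0.00250994, -0.0966266 ],
       [ 0.09652037,  0.02774984, -0.9949441 ]]), 't': array([0.01882584, 0.51394547, 1.3082007 ])}
{'camera_matrix': array([[332.0672417 ,   0.        , 320.46106074],
       [  0.        , 332.0672417 , 196.55253355],
       [  0.        ,   0.        ,   1.        ]]), 'k1': -0.02895579303610771, 'mount': array([[ 1.54597690e-03, -9.56220781e-01, -2.92642151e-01,
         7.46834498e-02],
       [ 9.99998517e-01,  1.70053058e-03, -2.73740723e-04,
         5.52347015e-04],
       [ 7.59403495e-04, -2.92641294e-01,  9.56221991e-01,
        -1.41475078e-01],
       [ 0.00000000e+00,  0.00000000e+00,  0.00000000e+00,
         1.00000000e+00]])}
```

View pics/side0.png

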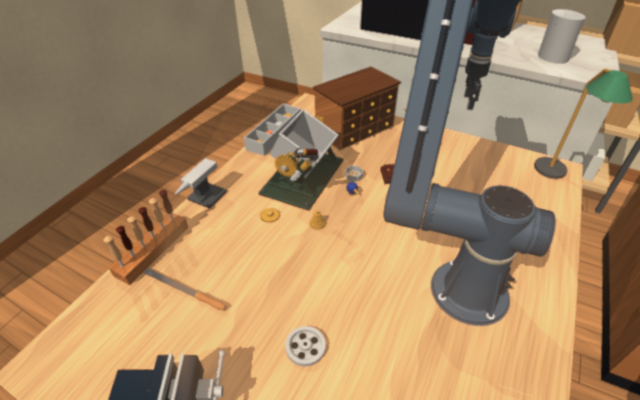

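View pics/top0.png

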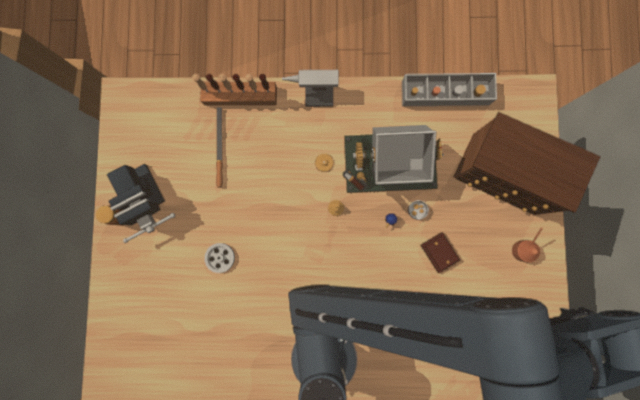

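```bash
cat > h.py <<'E'
import numpy as np,cv2
from station import *
from scipy.spatial.transform import Rotation as Rn
def pose(n,s=None):
    c=calibration(n)
    if n!='wrist': return c,c['R'],c['t']
    s=s or sense(); T=np.eye(4); T[:3,:3]=Rn.from_quat(s['tool_rot']).as_matrix(); T[:3,3]=s['tcp_pos']
    M=np.linalg.inv(T@c['mount']); return c,M[:3,:3],M[:3,3]
def ray(cam,px):
    c,R,t=cam; K=c['camera_matrix']
    d=np.array([(px[0]-K[0,2])/K[0,0],(px[1]-K[1,2])/K[1,1]]); u=d.copy()
    for _ in range(8): u=d/(1+c['k1']*(u@u))
    v=R.T@np.r_[u,1]; return -R.T@t, v/np.linalg.norm(v)
def onz(cam,px,z):
    o,v=ray(cam,px); return o+v*(z-o[2])/v[2]
def onplane(cam,px,p,n):
    o,v=ray(cam,px); return o+v*((p-o)@n)/(v@n)
def two(ca,pa,cb,pb):
    o1,v1=ray(ca,pa);o2,v2=ray(cb,pb)
    A=np.c_[v1,-v2]; k=np.linalg.lstsq(A,o2-o1,rcond=None)[0]
    a=o1+k[0]*v1;b=o2+k[1]*v2; return (a+b)/2,np.linalg.norm(a-b)
def proj(cam,X):
    c,R,t=cam;p=R@X+t;u=p[:2]/p[2];u=u*(1+c['k1']*(u@u));K=c['camera_matrix'];return np.array([K[0,0]*u[0]+K[0,2],K[1,1]*u[1]+K[1,2]])
E
python3 - <<'E'
import cv2,numpy as np
a=np.load('pics/top0.npy')[120:210,330:450,::-1];b=np.load('pics/side0.npy')[105:210,255:375,::-1]
a=cv2.resize(a,None,fx=4.8,fy=4.8,interpolation=cv2.INTER_CUBIC)[:432,:576]
b=cv2.resize(b,None,fx=4.8,fy=4.8,interpolation=cv2.INTER_CUBIC)
cv2.imwrite('pics/ta.png',a);cv2.imwrite('pics/sa.png',b)
from h import *
s=pose('side');t=pose('top')
print('stand corners top',[onz(t,p,.012).round(3) for p in [(345,135),(345,192),(437,190)]])
E
```

```text
stand corners top [array([ 0.755, -0.072,  0.012]), array([ 0.556, -0.072,  0.012]), array([ 0.563, -0.384,  0.012])]
```

View pics/ta.png

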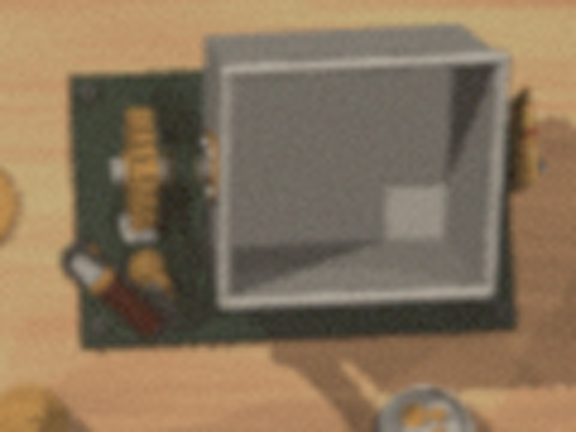

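View pics/sa.png

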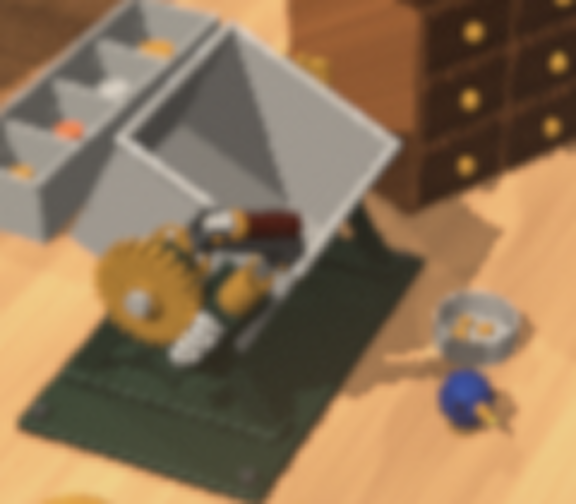

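Run:
```python
from h import *
s=pose('side');t=pose('top')
T=lambda x,y:(330+(x+.5)/4.8-.5,120+(y+.5)/4.8-.5)
S=lambda x,y:(255+(x+.5)/4.8-.5,105+(y+.5)/4.8-.5)
tl,bl,br=[onz(t,T(*p),.012) for p in [(70,75),(83,350),(517,328)]]
sl=[onz(s,S(*p),.012) for p in [(20,425),(262,503),(425,262)]]
print('corners top',tl.round(4),bl.round(4),br.round(4),'side',[x.round(4) for x in sl])
for a,b in[(tl,bl),(bl,br)]: print(np.linalg.norm(a-b),np.degrees(np.arctan2(*(a-b)[1::-1])))
for a,b in[(sl[0],sl[1]),(sl[1],sl[2])]: print(np.linalg.norm(a-b),np.degrees(np.arctan2(*(a-b)[1::-1])))
for n,a,b in [('hinge end',(80,262),(205,228)),('free',(150,322),(298,222)),('mid',(130,303),(272,222)),
  ('rimL front',(225,302),(None,None))][:3]:
    print(n,two(t,T(*a),s,S(*b)))
# bin rim corners in side (four): near-left(120,138) , near right (305,305?), far right(398,145), far left(232,25)
# top: (225,68),(508,58),(492,297),(222,305)
for n,a,b in [('A backleft',(225,66),(120,138)),('B backright',(506,58),(232,28)),('C frontright',(494,297),(398,146))]:
    print(n,two(t,T(*a),s,S(*b)))
```

```text
corners top [ 0.7541 -0.0695  0.012 ] [ 0.5539 -0.0786  0.012 ] [ 0.57  -0.385  0.012] side [array([ 0.7458, -0.0655,  0.012 ]), array([ 0.55  , -0.0743,  0.012 ]), array([ 0.5656, -0.3783,  0.012 ])]
0.20048807513268832 2.595380208269748
0.30683311456520534 93.01035410543125
0.1960021883788124 2.585410501759459
0.30438376000664424 92.94100883717348
hinge end (array([ 0.57866973, -0.06550986,  0.24329144]), np.float64(0.0030040366896466617))
free (array([ 0.5408457 , -0.10908748,  0.23275662]), np.float64(0.0045335046348926305))
mid (array([ 0.55214015, -0.09675049,  0.23692273]), np.float64(0.003457636625146596))
A backleft (array([ 0.70083991, -0.15602523,  0.22022924]), np.float64(0.0026102223208707984))
B backright (array([ 0.70741213, -0.32635105,  0.21468587]), np.float64(0.0006528682715360066))
C frontright (array([ 0.57183233, -0.33356497,  0.1471394 ]), np.float64(0.001229624276154107))
```

The top view shows the dark-red handle running from its hinge near (347,175) to its free end near (361,187). The side view shows it at about (298–317,152). The bin leans forward about 27°, so the crank is at about 3.7, and the stand yaw is about 2.8°. I'll approach along the shaft axis with the jaw across the handle.

```bash
cat >> h.py <<'E'
YAW=np.radians(2.8); c35,s35=np.cos(np.radians(35)),np.sin(np.radians(35))
Rs=Rn.from_euler('z',YAW).as_matrix()
ZC=Rs@[-s35,0,c35]; EX=Rs@[c35,0,s35]; EY=Rs@[0,1,0]
def Rt(phi): # tool z=-ZC, tool x at phi (deg) in the crank plane
    x=np.cos(np.radians(phi))*EX+np.sin(np.radians(phi))*EY
    return np.c_[x,np.cross(-ZC,x),-ZC]
def rows(p0,R0,wps,jaw,show=True):
    """wps: list of (pos,R,n); prints rounded rows, 8 per call"""
    out=[];p=np.array(p0,float);R=np.array(R0)
    for P,Q,n in wps:
        P=np.array(P,float)
        for k in range(n,0,-1):
            d=R.T@((P-p)/k); w=Rn.from_matrix(R.T@Q).as_rotvec()/k
            d=d.round(4);w=w.round(4); out.append([*d.tolist(),*w.tolist(),jaw])
            p=p+R@d;R=R@Rn.from_rotvec(w).as_matrix()
    if show:
        for i in range(0,len(out),8): print('[',',\n'.join('['+','.join(f'{v:g}' for v in r)+']' for r in out[i:i+8]),']')
    return out,p,R
def now(): s=sense();return s['tcp_pos'],Rn.from_quat(s['tool_rot']).as_matrix()
E
python3 - <<'E'
from h import *
p,R=now(); Q=Rt(47)
tgt=np.array([.552,-.097,.237])+.13*ZC
print(tgt,np.degrees(np.linalg.norm(Rn.from_matrix(R.T@Q).as_rotvec())))
rows(p,R,[(tgt,Q,16)],-1)
E
```

```text
[ 0.47752408 -0.10064248  0.34348977] 47.146247184548386
[ [0.0265,-0.0239,-0.007,-0.02,0.0331,-0.0339,-1],
[0.0275,-0.0229,-0.0066,-0.02,0.0331,-0.0339,-1],
[0.0285,-0.0218,-0.0061,-0.02,0.0331,-0.0339,-1],
[0.0294,-0.0207,-0.0056,-0.02,0.0331,-0.0339,-1],
[0.0303,-0.0196,-0.005,-0.02,0.0331,-0.0339,-1],
[0.0311,-0.0185,-0.0044,-0.02,0.0331,-0.0339,-1],
[0.0318,-0.0173,-0.0037,-0.02,0.0331,-0.0339,-1],
[0.0325,-0.0162,-0.0029,-0.02,0.0331,-0.0339,-1] ]
[ [0.0331,-0.015,-0.0022,-0.02,0.0331,-0.0339,-1],
[0.0336,-0.0138,-0.0013,-0.02,0.0331,-0.0339,-1],
[0.0341,-0.0127,-0.0005,-0.02,0.0331,-0.0339,-1],
[0.0345,-0.0115,0.0004,-0.02,0.0331,-0.0339,-1],
[0.0349,-0.0104,0.0013,-0.02,0.0331,-0.0339,-1],
[0.0351,-0.0092,0.0023,-0.0201,0.0331,-0.0339,-1],
[0.0353,-0.0081,0.0033,-0.02,0.0331,-0.0339,-1],
[0.0355,-0.0069,0.0043,-0.0201,0.0331,-0.0338,-1] ]
```

{"name": "apply_moves", "arguments": {
  "plan": [
    [0.0265, -0.0239, -0.007, -0.02, 0.033, -0.034, -1],
    [0.0275, -0.0229, -0.0066, -0.02, 0.033, -0.034, -1],
    [0.0285, -0.0218, -0.006, -0.02, 0.033, -0.034, -1],
    [0.0294, -0.0207, -0.0056, -0.02, 0.033, -0.034, -1],
    [0.0303, -0.0196, -0.005, -0.02, 0.033, -0.034, -1],
    [0.031, -0.0185, -0.0044, -0.02, 0.033, -0.034, -1],
    [0.032, -0.0173, -0.0037, -0.02, 0.033, -0.034, -1],
    [0.0325, -0.016, -0.003, -0.02, 0.033, -0.034, -1]
  ]
}}

```text
t: 1.1
tcp_pos: [0.3346, -0.3468, 0.2874]
tool_rot: [0.946, 0.285, 0.142, 0.058]
force: [0.4, -0.2, 0.4]
finger_gap: 0.998
gripper_force: 0.0
```

{"name": "apply_moves", "arguments": {
  "plan": [
    [0.033, -0.015, -0.002, -0.02, 0.033, -0.034, -1],
    [0.0336, -0.0138, -0.0013, -0.02, 0.033, -0.034, -1],
    [0.034, -0.0127, -0.0005, -0.02, 0.033, -0.034, -1],
    [0.0345, -0.0115, 0.0004, -0.02, 0.033, -0.034, -1],
    [0.035, -0.0104, 0.0013, -0.02, 0.033, -0.034, -1],
    [0.035, -0.0092, 0.0023, -0.02, 0.033, -0.034, -1],
    [0.0353, -0.008, 0.0033, -0.02, 0.033, -0.034, -1],
    [0.0355, -0.007, 0.0043, -0.02, 0.033, -0.034, -1]
  ]
}}

```text
t: 2.1
tcp_pos: [0.4775, -0.0999, 0.3429]
tool_rot: [0.864, 0.403, 0.278, 0.114]
force: [0.5, -0.2, -0.2]
finger_gap: 1.0
gripper_force: 0.0
```

Run:
```python
from h import *
s=sense();print(s['t'],s['tcp_pos'],s['q'],s['qd'].round(2) if hasattr(s['qd'],'round') else s['qd'])
R=Rn.from_quat(s['tool_rot']).as_matrix();print((R.T@Rt(47)).round(3))
im=snapshot('wrist');np.savez('pics/w1.npz',im=im,p=s['tcp_pos'],q=s['tool_rot']);cv2.imwrite('pics/w1.png',im[:,:,::-1])
```

```text
2.1 [ 0.47753668 -0.09986303  0.34290727] [-0.6844313   0.01054994  2.02019511  0.61222828  0.72869181 -0.37143263] [ 0.69 -0.04  0.01  0.2  -0.38  0.16]
[[ 1.    -0.004  0.001]
 [ 0.004  1.    -0.   ]
 [-0.001  0.     1.   ]]
```

View pics/w1.png

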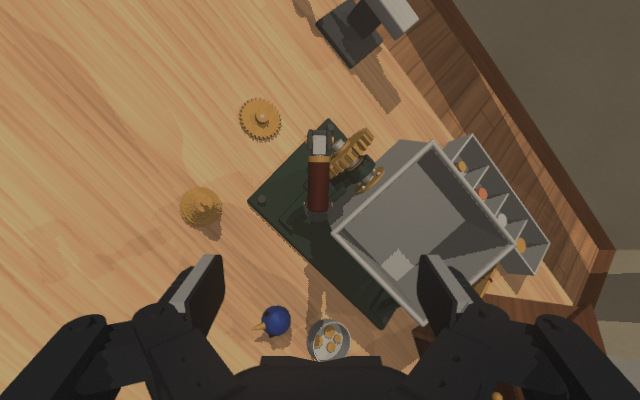

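The wrist view shows the handle along tool x: lugs at about (319,143), red grip from about (318,160) to (318,211), with the shaft parts beneath. I'll triangulate it from the red masks.

Run:
```python
from h import *
d=np.load('pics/w1.npz');im=d['im']
w=pose('wrist',dict(tcp_pos=d['p'],tool_rot=d['q']))
def red(im,box):
    x0,x1,y0,y1=box;a=im[y0:y1,x0:x1].astype(int)
    m=(a[...,0]>1.7*a[...,1])&(a[...,0]>50)&(a[...,0]<170)
    n,l,st,ce=cv2.connectedComponentsWithStats(m.astype(np.uint8));k=1+np.argmax(st[1:,4])
    ys,xs=np.where(l==k);P=np.c_[xs+x0,ys+y0].astype(float)
    c=P.mean(0);u=np.linalg.svd(P-c,full_matrices=False)[2][0];q=(P-c)@u
    return c,c+u*q.min(),c+u*q.max(),len(P)
W=red(im,(295,345,130,225));print('w',W)
t=np.load('pics/top0.npy');s=np.load('pics/side0.npy')
T=red(t,(340,368,168,194));S=red(s,(295,322,145,162));print('t',T);print('s',S)
cs,ct=pose('side'),pose('top')
for n,c,X in(('side',cs,S),('top',ct,T)):
    print(n,[ (a.round(4),round(b,4)) for a,b in [two(w,W[0],c,X[0])]])
print(two(cs,S[0],ct,T[0]))
print('tip ',two(w,(318,211),ct,(361.3,186.7)))
m=two(w,W[0],cs,S[0])[0]
# candidate: points along wrist ray on plane z_c offset
for e in (W[1],W[2],(319,143)): print(onplane(w,e,m,ZC).round(4))
```

```text
w (array([319.14      , 187.33333333]), array([320.61325789, 162.61927268]), array([317.73013848, 210.98391298]), 750)
t (array([360.25, 186.  ]), array([360.25, 187.  ]), array([360.25, 185.  ]), 4)
s (array([311.26315789, 151.5       ]), array([307. , 151.5]), array([316. , 151.5]), 38)
side [(array([ 0.5503, -0.0961,  0.2355]), np.float64(0.0008))]
top [(array([ 0.5454, -0.1001,  0.243 ]), np.float64(0.0117))]
(array([ 0.54957888, -0.10489246,  0.22932413]), np.float64(0.00908686514028978))
tip  (array([ 0.54414609, -0.11246484,  0.21654747]), np.float64(0.003906855571087684))
[ 0.5624 -0.0807  0.2446]
[ 0.5388 -0.1114  0.227 ]
[ 0.57   -0.0675  0.2503]
```

```bash
cat >> h.py <<'E'
def XC(phi): return np.cos(np.radians(phi))*EX+np.sin(np.radians(phi))*EY
PHI0=44; MID=np.array([.5503,-.0961,.2355])
HINGE=MID+.0354*XC(PHI0)-.0064*ZC; HUB=HINGE-.065*XC(PHI0)-.0165*ZC
E
python3 - <<'E'
from h import *
p,R=now();print(HUB,HINGE,sense()['q'].round(3))
print((Rt(44).T@(MID-p)).round(4))
rows(p,R,[(MID+.03*ZC,Rt(44),5),(MID-.015*ZC,Rt(44),3)],0)
E
```

```text
[ 0.54700273 -0.11684773  0.20452857] [ 0.57359975 -0.07034015  0.24486334] [-0.68   0.009  2.021  0.615  0.73  -0.371]
[-0.0037  0.0007  0.1298]
[ [-0.0008,0.0001,0.02,-0.0004,-0.0005,0.0115,0],
[-0.0008,0.0001,0.0199,-0.0004,-0.0005,0.0115,0],
[-0.0008,0.0002,0.02,-0.0004,-0.0005,0.0115,0],
[-0.0007,0.0001,0.0199,-0.0005,-0.0006,0.0115,0],
[-0.0008,0.0002,0.02,-0.0004,-0.0005,0.0116,0],
[0,-0,0.015,-0,-0,-0,0],
[0,-0,0.015,-0,-0,-0,0],
[0,-0,0.015,-0,-0,-0,0] ]
```

{"name": "apply_moves", "arguments": {
  "plan": [
    [-0.0008, 0.0001, 0.02, 0, 0, 0.0115, 0],
    [-0.0008, 0.0001, 0.02, 0, 0, 0.0115, 0],
    [-0.0008, 0.0002, 0.02, 0, 0, 0.0115, 0],
    [-0.0007, 0.0001, 0.02, 0, 0, 0.0115, 0],
    [-0.0008, 0.0002, 0.02, 0, 0, 0.0115, 0],
    [0, 0, 0.015, 0, 0, 0, 0],
    [0, 0, 0.015, 0, 0, 0, 0],
    [0, 0, 0.015, 0, 0, 0, 0]
  ],
  "force": 40
}}

```text
t: 3.15
tcp_pos: [0.5587, -0.1008, 0.222]
tool_rot: [0.876, 0.378, 0.28, 0.106]
force: [0.3, 0.1, 0.4]
finger_gap: 0.506
gripper_force: 0.0
```

Run:
```python
from h import *
s=sense();p,R=now();print(s['t'],s['force'],s['finger_gap'],(Rt(44).T@(MID-p)).round(4))
im=snapshot('wrist');cv2.imwrite('pics/w2.png',im[:,:,::-1])
```

```text
3.15 [0.26072801 0.05286724 0.4473569 ] 0.5060891845257297 [ 0.0043 -0.003  -0.0158]
```

View pics/w2.png

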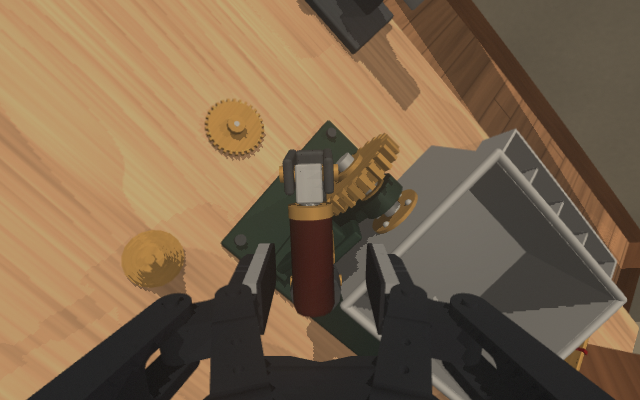

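The wrist view shows the handle (centre x≈312, rows 205–315) between the pads, whose middle is at x≈320. It is about 3 mm off centre. I'll correct that and close.

{"name": "apply_moves", "arguments": {
  "plan": [
    [0.003, -0.003, 0, 0, 0, 0, 0],
    [0, 0, 0, 0, 0, 0, 0.3],
    [0, 0, 0, 0, 0, 0, 1],
    [0, 0, 0, 0, 0, 0, 1],
    [0, 0, 0, 0, 0, 0, 1],
    [0, 0, 0, 0, 0, 0, 1]
  ],
  "force": 40
}}

```text
t: 3.95
tcp_pos: [0.5581, -0.096, 0.2227]
tool_rot: [0.876, 0.378, 0.281, 0.106]
force: [-3.3, 0.9, 1.8]
finger_gap: 0.19
gripper_force: 38.9
```

Run:
```python
from h import *
s=sense();p,R=now();print(s['t'],s['force'].round(1),s['finger_gap']*85,s['gripper_force'],(Rt(44).T@(MID-p)).round(4),(R.T@Rt(44)).round(3)[0])
# swing arc
tcp0=MID-.015*ZC
def P(f,x=0): return HINGE+(.036)*(-np.cos(f)*XC(44)+np.sin(f)*ZC)-.015*ZC+x*XC(44)
fs=np.linspace(.18,1.57,17)[1:]
rows(P(.18),Rt(44),[(P(f),Rt(44),1) for f in fs],1)
```

```text
3.95 [-3.3  0.9  1.8] 16.170844898520333 38.934305906295776 [ 0.0008  0.0005 -0.0149] [1.    0.002 0.002]
[ [0.0007,-0,-0.003,0,0,0,1],
[0.0009,-0,-0.003,0,0,0,1],
[0.0013,-0,-0.0029,0,0,0,1],
[0.0014,-0,-0.0028,0,0,0,1],
[0.0017,0,-0.0026,0,0,0,1],
[0.0019,-0,-0.0025,0,0,0,1],
[0.0021,-0,-0.0023,0,0,0,1],
[0.0023,-0,-0.0021,0,0,0,1] ]
[ [0.0025,-0,-0.0019,0,0,0,1],
[0.0027,-0,-0.0017,0,0,0,1],
[0.0027,-0,-0.0014,0,0,0,1],
[0.0029,-0,-0.0012,0,0,0,1],
[0.003,-0,-0.0009,0,0,0,1],
[0.0031,-0,-0.0007,0,0,0,1],
[0.0031,-0,-0.0004,0,0,0,1],
[0.0031,-0,-0.0002,0,0,0,1] ]
```

{"name": "apply_moves", "arguments": {
  "plan": [
    [0.0007, 0, -0.003, 0, 0, 0, 1],
    [0.001, 0, -0.003, 0, 0, 0, 1],
    [0.0013, 0, -0.003, 0, 0, 0, 1],
    [0.0014, 0, -0.0028, 0, 0, 0, 1],
    [0.0017, 0, -0.0026, 0, 0, 0, 1],
    [0.0019, 0, -0.0025, 0, 0, 0, 1],
    [0.0021, 0, -0.0023, 0, 0, 0, 1],
    [0.0023, 0, -0.002, 0, 0, 0, 1]
  ]
}}

```text
t: 4.95
tcp_pos: [0.5528, -0.0881, 0.2451]
tool_rot: [0.876, 0.378, 0.28, 0.106]
force: [1.8, 0.3, -10.0]
finger_gap: 0.195
gripper_force: 39.2
```

{"name": "apply_moves", "arguments": {
  "plan": [
    [0.0025, 0, -0.002, 0, 0, 0, 1],
    [0.0027, 0, -0.0017, 0, 0, 0, 1],
    [0.0027, 0, -0.0014, 0, 0, 0, 1],
    [0.003, 0, -0.0012, 0, 0, 0, 1],
    [0.003, 0, -0.001, 0, 0, 0, 1],
    [0.003, 0, -0.0007, 0, 0, 0, 1],
    [0.003, 0, -0.0004, 0, 0, 0, 1],
    [0.003, 0, -0.0002, 0, 0, 0, 1]
  ]
}}

```text
t: 5.95
tcp_pos: [0.5606, -0.0723, 0.2621]
tool_rot: [0.876, 0.377, 0.28, 0.107]
force: [-10.8, -6.9, -1.6]
finger_gap: 0.182
gripper_force: 39.7
```

{"name": "apply_moves", "arguments": {
  "plan": [
    [0.002, 0, 0, 0, 0, 0, 1],
    [0.002, 0, 0, 0, 0, 0, 1],
    [0, 0, 0, 0, 0, 0, 1]
  ]
}}

```text
t: 6.32
tcp_pos: [0.5625, -0.0698, 0.2639]
tool_rot: [0.876, 0.377, 0.28, 0.107]
force: [-10.3, -5.9, -1.1]
finger_gap: 0.183
gripper_force: 38.8
```

Run:
```python
from h import *
s=sense();p,R=now();print(s['t'],s['finger_gap']*85,'force tool',(R.T@s['force']).round(1),'hinge in tool',(Rt(44).T@(HINGE-p)).round(4))
im=snapshot('wrist');cv2.imwrite('pics/w3.png',im[:,:,::-1])
```

```text
6.325 15.525610509674271 force tool [-10.4  -2.5  -5.2] hinge in tool [-0.002  -0.0005  0.0219]
```

View pics/w3.png

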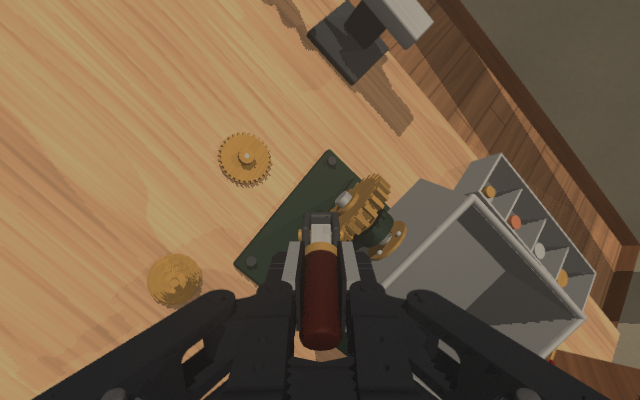

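The handle, gripped between the pads, runs from the hinge near (320,235) to its end near (320,345). I'll compare that with projections for different fold angles.

Run:
```python
from h import *
w=pose('wrist');H0=HINGE
print('hinge',proj(w,H0))
for f in (60,75,85,90):
    f=np.radians(f);d=-np.cos(f)*XC(44)+np.sin(f)*ZC
    print(np.degrees(f),'ferrule',proj(w,H0+.013*d),'end ctr',proj(w,H0+.060*d))
```

```text
hinge [319.64390015 242.7717439 ]
59.99999999999999 ferrule [319.6465717  263.77749729] end ctr [319.66154799 361.31172311]
75.0 ferrule [319.63312594 259.4897171 ] end ctr [319.58086432 343.35406798]
85.0 ferrule [319.62437153 255.87471285] end ctr [319.52353471 324.28201395]
90.0 ferrule [319.62018104 253.88345257] end ctr [319.49521792 312.79591795]
```

{"name": "apply_moves", "arguments": {
  "plan": [
    [0.002, 0, 0, 0, 0, 0, 1],
    [0.002, 0, 0, 0, 0, 0, 1],
    [0, 0, 0, 0, 0, 0, 1]
  ]
}}

```text
t: 6.75
tcp_pos: [0.5647, -0.0672, 0.2655]
tool_rot: [0.876, 0.377, 0.28, 0.108]
force: [-10.9, -6.6, -1.2]
finger_gap: 0.172
gripper_force: 38.7
```

Run:
```python
from h import *
s=sense();p,R=now();print(s['t'],s['finger_gap']*85,'force tool',(R.T@s['force']).round(1),'hinge in tool',(Rt(44).T@(HINGE-p)).round(4))
im=snapshot('wrist')[200:380,240:400];cv2.imwrite('pics/w4.png',cv2.resize(im[:,:,::-1],None,fx=3,fy=3,interpolation=cv2.INTER_CUBIC))
w=pose('wrist')
for dx in (0,.003,.006):
  H0=HINGE+dx*XC(44)
  print(dx,proj(w,H0)[1],[proj(w,H0+.060*(-np.cos(f)*XC(44)+np.sin(f)*ZC))[1].round(1) for f in np.radians([75,80,85,90])])
```

```text
6.75 14.618480427188521 force tool [-11.4  -2.5  -5.4] hinge in tool [-0.0059 -0.0007  0.0219]
0 249.15902502220058 [np.float64(351.3), np.float64(342.7), np.float64(332.8), np.float64(321.5)]
0.003 244.10930189830276 [np.float64(345.1), np.float64(336.3), np.float64(326.1), np.float64(314.7)]
0.006 239.00721893301613 [np.float64(338.7), np.float64(329.7), np.float64(319.4), np.float64(307.7)]
```

View pics/w4.png

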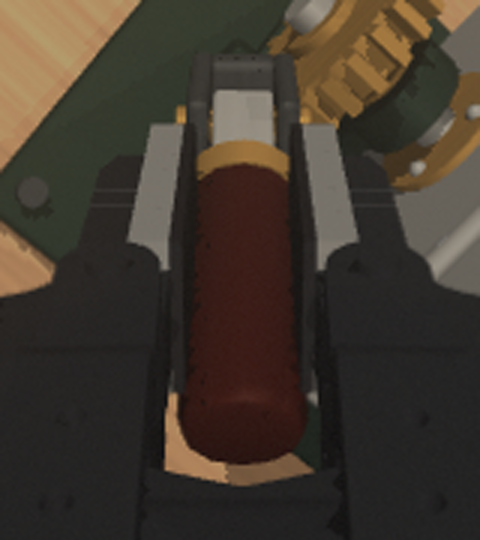

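{"name": "apply_moves", "arguments": {
  "plan": [
    [0, 0, 0, 0, 0, 0, 1],
    [0.002, 0, 0, 0, 0, 0, 1],
    [0.002, 0, 0, 0, 0, 0, 1],
    [0.002, 0, 0, 0, 0, 0, 1],
    [0, 0, 0, 0, 0, 0, 1]
  ],
  "force": 20
}}

```text
t: 7.42
tcp_pos: [0.5708, -0.0621, 0.2695]
tool_rot: [0.875, 0.377, 0.282, 0.108]
force: [-0.4, 0.6, 0.7]
finger_gap: -0.002
gripper_force: 0.0
```

Run:
```python
from h import *
s=sense();p,R=now();print(s['t'],s['finger_gap']*85,'force tool',(R.T@s['force']).round(1),'torque',(R.T@s['ft_torque']).round(2),'hinge in tool',(Rt(44).T@(HINGE-p)).round(4))
im=snapshot('wrist')[200:380,240:400];cv2.imwrite('pics/w5.png',cv2.resize(im[:,:,::-1],None,fx=3,fy=3,interpolation=cv2.INTER_CUBIC))
```

```text
7.425 -0.17292220026561325 force tool [ 0.6 -0.4 -0.8] torque [ 0.2  -0.21  0.  ] hinge in tool [-0.0146 -0.0025  0.0215]
```

View pics/w5.png

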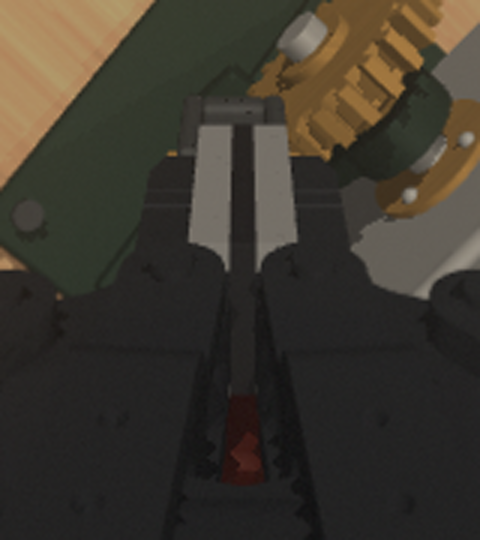

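The fingers have slipped past the handle on the outer side (the crop shows them shut in front of it). I'll back straight off and measure the handle numerically.

{"name": "apply_moves", "arguments": {
  "plan": [
    [0.002, 0, -0.02, 0, 0, 0, 1],
    [0, 0, -0.025, 0, 0, 0, 1],
    [0, 0, -0.025, 0, 0, 0, 1],
    [-0.01, 0, -0.025, 0, 0, 0, 0],
    [-0.01, 0, -0.025, 0, 0, 0, 0],
    [0, 0, 0, 0, 0, 0, 0],
    [0, 0, 0, 0, 0, 0, 0]
  ],
  "force": 40
}}

```text
t: 8.35
tcp_pos: [0.4907, -0.0779, 0.3585]
tool_rot: [0.876, 0.377, 0.281, 0.106]
force: [0.4, -0.2, 0.2]
finger_gap: 0.502
gripper_force: 0.0
```

```bash
cat >> h.py <<'E'
def red(im,box):
    x0,x1,y0,y1=box;a=im[y0:y1,x0:x1].astype(int)
    m=(a[...,0]>1.7*a[...,1])&(a[...,0]>40)&(a[...,0]<170)
    n,l,st,ce=cv2.connectedComponentsWithStats(m.astype(np.uint8));k=1+np.argmax(st[1:,4])
    ys,xs=np.where(l==k);P=np.c_[xs+x0,ys+y0].astype(float)
    c=P.mean(0);u=np.linalg.svd(P-c,full_matrices=False)[2][0];q=(P-c)@u
    return c,c+u*q.min(),c+u*q.max(),len(P),P
E
python3 - <<'E'
from h import *
s=sense();p,R=now();print(s['t'],'hinge in tool',(R.T@(HINGE-p)).round(4))
w=pose('wrist',s);im=snapshot('wrist');np.savez('pics/w6.npz',im=im,p=s['tcp_pos'],q=s['tool_rot'])
si=snapshot('side');np.save('pics/side6.npy',si);cs=pose('side')
h=proj(w,HINGE);print('hinge px',h,'side',proj(cs,HINGE),proj(cs,HINGE+.06*ZC))
x,y=h.astype(int)
W=red(im,(x-40,x+40,y-60,y+90));P=W[4]
print('wrist red',W[:4]);
for yy in range(int(P[:,1].min()),int(P[:,1].max())+1,4):
    q=P[P[:,1]==yy,0];print(yy,q.min(),q.max(),end='; ')
print();S=red(si,(270,325,120,175));print('side red',S[:4],S[4].min(0),S[4].max(0))
for f in (70,80,90):
    f=np.radians(f)
    for dx in(0,.006):
        d=-np.cos(f)*XC(44)+np.sin(f)*ZC;H=HINGE+dx*XC(44)
        print(round(np.degrees(f)),dx,[proj(c,H+r*d).round(1).tolist() for c in(w,cs) for r in(.013,.06)])
E
```

```text
8.35 hinge in tool [ 0.0048 -0.0006  0.1408]
hinge px [320.03508807 177.94710537] side [300.08342097 151.33861911] [310.26615259 140.25927438]
wrist red (array([321.57902736, 198.36322188]), array([322.14859285, 177.9483466 ]), array([321.03736839, 217.77784629]), 658)
178 318.0 324.0; 182 315.0 329.0; 186 316.0 330.0; 190 314.0 330.0; 194 313.0 329.0; 198 313.0 330.0; 202 313.0 330.0; 206 313.0 330.0; 210 311.0 331.0; 214 310.0 330.0; 218 329.0 329.0; 
side red (array([308.42, 144.68]), array([313.7157126 , 141.52310585]), array([302.96084881, 147.93432359]), 50) [303. 141.] [314. 149.]
70 0 [[320.0, 186.6], [320.0, 223.8], [303.4, 149.3], [315.6, 141.8]]
70 0.006 [[320.0, 179.6], [320.0, 216.1], [301.6, 149.1], [313.8, 141.6]]
80 0 [[320.0, 184.2], [320.0, 212.0], [302.8, 149.1], [313.1, 140.9]]
80 0.006 [[320.0, 177.3], [319.9, 204.1], [301.1, 148.9], [311.4, 140.6]]
90 0 [[320.0, 181.7], [319.9, 198.5], [302.2, 149.0], [310.3, 140.3]]
90 0.006 [[320.0, 174.7], [319.9, 190.3], [300.5, 148.8], [308.5, 140.0]]
```

The handle stands at about 75° (red spans wrist rows 179–217, side end at (314,141.5)). I'll push it to its stop with shut fingers from the hub side.

{"name": "apply_moves", "arguments": {
  "plan": [
    [-0.022, 0, 0, 0, 0, 0, 1],
    [-0.022, 0, 0, 0, 0, 0, 1],
    [0, 0, 0.03, 0, 0, 0, 1],
    [0, 0, 0.03, 0, 0, 0, 1],
    [0, 0, 0.03, 0, 0, 0, 1],
    [0, 0, 0.02, 0, 0, 0, 1],
    [0.005, 0, 0, 0, 0, 0, 1],
    [0.005, 0, 0, 0, 0, 0, 1]
  ]
}}

```text
t: 9.45
tcp_pos: [0.5345, -0.0989, 0.2544]
tool_rot: [0.876, 0.378, 0.281, 0.106]
force: [0.1, 0.1, -0.7]
finger_gap: 0.005
gripper_force: 0.0
```

{"name": "apply_moves", "arguments": {
  "plan": [
    [0.003, 0, 0, 0, 0, 0, 1],
    [0.003, 0, 0, 0, 0, 0, 1],
    [0.003, 0, 0, 0, 0, 0, 1],
    [0.003, 0, 0, 0, 0, 0, 1]
  ]
}}

```text
t: 9.95
tcp_pos: [0.541, -0.0908, 0.2596]
tool_rot: [0.876, 0.377, 0.281, 0.106]
force: [-2.7, -2.0, 0.1]
finger_gap: 0.001
gripper_force: 0.8
```

Run:
```python
from h import *
s=sense();p,R=now();print(s['t'],'F',(R.T@s['force']).round(1),'hinge in tool',(R.T@(HINGE-p)).round(4))
```

```text
9.95 F [-2.9 -0.2 -1.6] hinge in tool [ 0.0268 -0.0004  0.0313]
```

{"name": "apply_moves", "arguments": {
  "plan": [
    [0.002, 0, 0, 0, 0, 0, 1],
    [0.002, 0, 0, 0, 0, 0, 1],
    [0, 0, 0, 0, 0, 0, 1]
  ]
}}

```text
t: 10.32
tcp_pos: [0.5433, -0.0877, 0.2609]
tool_rot: [0.876, 0.378, 0.281, 0.106]
force: [-0.0, -0.9, -0.6]
finger_gap: 0.001
gripper_force: 0.4
```

{"name": "apply_moves", "arguments": {
  "plan": [
    [0.002, 0, 0, 0, 0, 0, 1],
    [0.002, 0, 0, 0, 0, 0, 1],
    [0, 0, 0, 0, 0, 0, 1]
  ]
}}

```text
t: 10.7
tcp_pos: [0.5455, -0.0848, 0.2626]
tool_rot: [0.876, 0.378, 0.281, 0.106]
force: [-1.9, -0.4, -0.1]
finger_gap: 0.0
gripper_force: 0.4
```

{"name": "apply_moves", "arguments": {
  "plan": [
    [0.002, 0, 0, 0, 0, 0, 1],
    [0, 0, 0, 0, 0, 0, 1]
  ]
}}

```text
t: 10.95
tcp_pos: [0.5466, -0.0834, 0.2634]
tool_rot: [0.876, 0.378, 0.281, 0.106]
force: [-0.5, -0.8, 0.0]
finger_gap: 0.003
gripper_force: 0.4
```

Run:
```python
from h import *
s=sense();p,R=now();print(s['t'],'F',(R.T@s['force']).round(1),'hinge in tool',(R.T@(HINGE-p)).round(4))
```

```text
10.95 F [-0.9  0.2 -0.3] hinge in tool [ 0.0168 -0.0001  0.031 ]
```

Still moving easily, so I'll continue until the force rises.

{"name": "apply_moves", "arguments": {
  "plan": [
    [0.002, 0, 0, 0, 0, 0, 1],
    [0.002, 0, 0, 0, 0, 0, 1],
    [0, 0, 0, 0, 0, 0, 1]
  ]
}}

```text
t: 11.32
tcp_pos: [0.5476, -0.082, 0.2642]
tool_rot: [0.876, 0.378, 0.279, 0.107]
force: [-8.8, -8.1, -1.0]
finger_gap: -0.004
gripper_force: 4.8
```

{"name": "apply_moves", "arguments": {
  "plan": [
    [0.002, 0, 0, 0, 0, 0, 1],
    [0.001, 0, 0, 0, 0, 0, 1],
    [0, 0, 0, 0, 0, 0, 1]
  ]
}}

```text
t: 11.7
tcp_pos: [0.5479, -0.0814, 0.2645]
tool_rot: [0.877, 0.377, 0.278, 0.109]
force: [-14.1, -13.8, -1.2]
finger_gap: -0.001
gripper_force: 9.3
```

Run:
```python
from h import *
s=sense();p,R=now();print(s['t'],'F',(R.T@s['force']).round(1),'T',(R.T@s['ft_torque']).round(2),'hinge in tool',(R.T@(HINGE-p)).round(4))
w=pose('wrist',s);im=snapshot('wrist');h=proj(w,HINGE);x,y=h.astype(int)
W=red(im,(x-60,x+60,y-60,y+120));print(h,W[:4],W[4].min(0),W[4].max(0))
for f in (75,90):
    f=np.radians(f)
    for dx in(0,.006):
        d=-np.cos(f)*XC(44)+np.sin(f)*ZC;H=HINGE+dx*XC(44)
        print(round(np.degrees(f)),dx,[proj(w,H+r*d).round(1).tolist() for r in(.013,.06)])
```

```text
11.7 F [-18.3   0.6  -7.3] T [ 0.1  -3.11  0.07] hinge in tool [ 0.0145 -0.      0.031 ]
[320.69826897 208.45799489] (array([323.1916221, 233.2798574]), array([324.76662297, 196.0324165 ]), array([321.84168502, 265.20472972]), 2244) [302. 196.] [344. 265.]
75 0 [[320.8, 222.8], [321.0, 294.1]]
75 0.006 [[320.7, 211.8], [321.0, 280.9]]
90 0 [[320.8, 217.0], [321.0, 261.8]]
90 0.006 [[320.8, 205.9], [321.0, 247.4]]
```

{"name": "apply_moves", "arguments": {
  "plan": [
    [-0.008, 0, 0, 0, 0, 0, 1],
    [0, 0, -0.025, 0, 0, 0, 1],
    [0, 0, -0.03, 0, 0, 0, 0.2],
    [0.0155, 0.001, -0.01, 0, 0, 0, 0.2],
    [0.015, 0, 0, 0, 0, 0, 0.2],
    [0, 0, 0, 0, 0, 0, 0.2]
  ]
}}

```text
t: 12.5
tcp_pos: [0.5269, -0.064, 0.33]
tool_rot: [0.875, 0.378, 0.281, 0.106]
force: [0.5, 0.2, 0.5]
finger_gap: 0.402
gripper_force: 0.0
```

Run:
```python
from h import *
s=sense();p,R=now();print(s['t'],s['finger_gap']*85,'hinge in tool',(R.T@(HINGE-p)).round(4),(R.T@Rt(44)).round(3)[0])
w=pose('wrist',s);im=snapshot('wrist');si=snapshot('side');h=proj(w,HINGE);x,y=h.astype(int)
W=red(im,(x-60,x+60,y-60,y+120));P=W[4];print(h,W[:4],P.min(0),P.max(0))
for yy in range(int(P[:,1].min()),int(P[:,1].max())+1,4):
    q=P[P[:,1]==yy,0];print(yy,q.min(),q.max(),end='; ')
S=red(si,(270,325,120,175));print('side',S[:4],S[4].min(0),S[4].max(0));cs=pose('side')
for f in (75,82,90):
    f=np.radians(f)
    for dx in(0,.006):
        d=-np.cos(f)*XC(44)+np.sin(f)*ZC;H=HINGE+dx*XC(44)
        e=H+.06*d;n=np.cos(f)*ZC+np.sin(f)*XC(44)
        print(round(np.degrees(f)),dx,'near13,near60,far60',[proj(w,q).round(1)[1] for q in(H+.013*d+.009*n,e+.009*n,e-.009*n)],proj(w,e)[0].round(1),[proj(cs,H+r*d).round(1).tolist() for r in(.013,.06)])
```

```text
12.5 34.15772211556546 hinge in tool [-0.0137 -0.0015  0.0963] [1.    0.    0.001]
[318.74569398 215.42873826] (array([320.31715576, 233.53498871]), array([323.12880143, 208.12490275]), array([318.05204915, 254.00575928]), 886) [306. 208.] [333. 254.]
208 318.0 322.0; 212 314.0 328.0; 216 316.0 330.0; 220 314.0 330.0; 224 313.0 330.0; 228 310.0 330.0; 232 309.0 330.0; 236 309.0 331.0; 240 307.0 332.0; 244 306.0 332.0; 248 308.0 331.0; 252 312.0 327.0; side (array([305.22727273, 143.5       ]), array([309.08984751, 139.07848963]), array([301.16795488, 148.14672323]), 44) [301. 139.] [309. 148.]
75 0 near13,near60,far60 [np.float64(215.6), np.float64(261.3), np.float64(282.7)] 318.3 [[303.1, 149.2], [314.4, 141.3]]
75 0.006 near13,near60,far60 [np.float64(207.7), np.float64(252.2), np.float64(274.2)] 318.3 [[301.4, 149.0], [312.7, 141.0]]
82 0 near13,near60,far60 [np.float64(213.0), np.float64(250.3), np.float64(275.0)] 318.3 [[302.7, 149.1], [312.6, 140.7]]
82 0.006 near13,near60,far60 [np.float64(205.0), np.float64(241.0), np.float64(266.2)] 318.3 [[301.0, 148.9], [310.9, 140.5]]
90 0 near13,near60,far60 [np.float64(209.9), np.float64(236.7), np.float64(264.3)] 318.3 [[302.2, 149.0], [310.3, 140.3]]
90 0.006 near13,near60,far60 [np.float64(202.0), np.float64(227.1), np.float64(255.3)] 318.2 [[300.5, 148.8], [308.5, 140.0]]
```

The handle is now at 90° against its stop: the red rows 208–254 and the side end at (309,139) match the prediction. I'll regrip it upright.

{"name": "apply_moves", "arguments": {
  "plan": [
    [-0.009, -0.0005, 0, 0, 0, 0, 0.2],
    [0, 0, 0.025, 0, 0, 0, 0.2],
    [0, 0, 0.025, 0, 0, 0, 0.2],
    [0, 0, 0.024, 0, 0, 0, 0.2],
    [0, 0, 0, 0, 0, 0, 1],
    [0, 0, 0, 0, 0, 0, 1],
    [0, 0, 0, 0, 0, 0, 1]
  ],
  "force": 60
}}

```text
t: 13.48
tcp_pos: [0.5629, -0.0692, 0.2629]
tool_rot: [0.877, 0.377, 0.279, 0.105]
force: [13.2, -0.4, -18.2]
finger_gap: 0.193
gripper_force: 58.9
```

```bash
cat >> h.py <<'E'
HINGE=HINGE+.005*XC(44); HUB=HUB+.005*XC(44)
def circ(phi,r=.066,h=.0165+.022): return HUB+r*XC(phi)+h*ZC
E
python3 - <<'E'
from h import *
s=sense();p,R=now();print(s['t'],s['finger_gap']*85,s['gripper_force'],'F',(R.T@s['force']).round(1),'hinge in tool',(R.T@(HINGE-p)).round(4))
# wind 44 -> -180, tool phi 44->0 ; start from commanded ~ measured
n=24;st=np.linspace(44,-181,n+1);tp=np.linspace(44,-1,n+1)
r,_,_=rows(circ(44),Rt(44),[(circ(a),Rt(b),1) for a,b in zip(st[1:],tp[1:])],1)
E
```

```text
13.475 16.36732962965457 58.896315693855286 F [-0.4  1.  22.5] hinge in tool [0.0028 0.0001 0.0209]
[ [-0.0009,0.0108,0,0,-0,0.0327,1],
[-0.0023,0.0105,-0,-0,0,0.0327,1],
[-0.0036,0.0101,0,0,-0,0.0328,1],
[-0.0049,0.0096,0,-0,0,0.0327,1],
[-0.0062,0.0089,0,-0,0,0.0327,1],
[-0.0072,0.008,0,-0,0,0.0327,1],
[-0.0082,0.007,0,-0,0,0.0328,1],
[-0.0091,0.0058,0,-0,0,0.0327,1] ]
[ [-0.0097,0.0046,0,-0,0,0.0327,1],
[-0.0103,0.0033,0,-0,0,0.0327,1],
[-0.0106,0.002,-0,-0,0,0.0328,1],
[-0.0108,0.0005,0,-0,0,0.0327,1],
[-0.0108,-0.0009,0,-0,0,0.0327,1],
[-0.0105,-0.0023,0,-0,0,0.0327,1],
[-0.0102,-0.0036,0,-0,0,0.0328,1],
[-0.0095,-0.0049,0,-0,0,0.0327,1] ]
[ [-0.0089,-0.0062,0,-0,0,0.0327,1],
[-0.008,-0.0072,0,0,0,0.0327,1],
[-0.007,-0.0082,0,0,0,0.0328,1],
[-0.0058,-0.0091,0,0,0,0.0327,1],
[-0.0046,-0.0097,0,0,0,0.0327,1],
[-0.0033,-0.0103,0,0,0,0.0327,1],
[-0.002,-0.0106,0,0,0,0.0328,1],
[-0.0005,-0.0108,0,0,0,0.0327,1] ]
```

{"name": "apply_moves", "arguments": {
  "plan": [
    [0, 0, 0.0015, 0, 0, 0, 1],
    [-0.0009, 0.0108, 0, 0, 0, 0.0327, 1],
    [-0.0023, 0.0105, 0, 0, 0, 0.0327, 1],
    [-0.0036, 0.0101, 0, 0, 0, 0.0327, 1],
    [-0.0049, 0.0096, 0, 0, 0, 0.0327, 1]
  ]
}}

```text
t: 14.1
tcp_pos: [0.5795, -0.1059, 0.273]
tool_rot: [0.899, 0.319, 0.286, 0.086]
force: [-5.5, 3.5, -4.8]
finger_gap: 0.196
gripper_force: 60.9
```

```bash
cat > chk.py <<'E'
from h import *
import sys
s=sense();p,R=now()
g=p-R[:,2]*.015;v=g-HUB
print(s['t'],'gap',s['finger_gap']*85,'F',(R.T@s['force']).round(1),'r',np.hypot(v@EX,v@EY).round(4),'phi',np.degrees(np.arctan2(v@EY,v@EX)).round(1),'h',(v@ZC).round(4),'q',s['q'].round(2), 'cmd',(circ(float(sys.argv[1]))-p)@R if len(sys.argv)>1 else '')
E
python3 chk.py 6.5
```

```text
14.1 gap 16.664747212165047 F [-3.5 -7.3  0.9] r 0.0631 phi 5.3 h 0.0521 q [-0.54  0.28  1.92  0.69  0.52 -0.18] cmd [ 0.00326464  0.00035824 -0.00138524]
```

{"name": "apply_moves", "arguments": {
  "plan": [
    [-0.006, 0.0089, 0, 0, 0, 0.0327, 1],
    [-0.007, 0.008, 0, 0, 0, 0.0327, 1],
    [-0.008, 0.007, 0, 0, 0, 0.0327, 1],
    [-0.009, 0.0058, 0, 0, 0, 0.0327, 1],
    [-0.0097, 0.0046, 0, 0, 0, 0.0327, 1],
    [-0.0103, 0.0033, 0, 0, 0, 0.0327, 1]
  ]
}}

```text
t: 14.85
tcp_pos: [0.5644, -0.163, 0.2606]
tool_rot: [0.926, 0.23, 0.294, 0.056]
force: [0.4, 9.5, -3.7]
finger_gap: 0.192
gripper_force: 60.7
```

```bash
python3 chk.py -49.75
python3 - <<'E'
from h import *
si=snapshot('side');np.save('pics/side7.npy',si)
E
```

```text
14.85 gap 16.31603296079836 F [ 2.7 -9.2  3.6] r 0.065 phi -50.9 h 0.0523 q [-0.67  0.31  1.93  0.78  0.57 -0.18] cmd [ 0.00155146  0.00067916 -0.00120856]
```

{"name": "apply_moves", "arguments": {
  "plan": [
    [-0.0106, 0.002, 0, 0, 0, 0.0327, 1],
    [-0.0108, 0.0005, 0, 0, 0, 0.0327, 1],
    [-0.0108, -0.0009, 0, 0, 0, 0.0327, 1],
    [-0.0105, -0.0023, 0, 0, 0, 0.0327, 1],
    [-0.0102, -0.0036, 0, 0, 0, 0.0327, 1],
    [-0.0095, -0.0049, 0, 0, 0, 0.0327, 1]
  ]
}}

```text
t: 15.65
tcp_pos: [0.5179, -0.1797, 0.2277]
tool_rot: [0.943, 0.138, 0.301, 0.029]
force: [10.3, 8.0, -3.7]
finger_gap: 0.197
gripper_force: 60.1
```

```bash
python3 chk.py -106
```

```text
15.65 gap 16.716881194746126 F [ 8.1 -5.7  9.2] r 0.067 phi -104.4 h 0.0524 q [-0.78  0.33  2.05  0.98  0.54 -0.3 ] cmd [-0.00118396 -0.00174767 -0.00107748]
```

{"name": "apply_moves", "arguments": {
  "plan": [
    [-0.0089, -0.0062, 0, 0, 0, 0.0327, 1],
    [-0.008, -0.0072, 0, 0, 0, 0.0327, 1],
    [-0.007, -0.0082, 0, 0, 0, 0.0327, 1],
    [-0.0058, -0.0091, 0, 0, 0, 0.0327, 1],
    [0, 0, 0, 0, 0, 0, 1]
  ]
}}

```text
t: 16.27
tcp_pos: [0.4889, -0.1605, 0.208]
tool_rot: [0.95, 0.075, 0.302, 0.013]
force: [7.9, 2.4, -4.3]
finger_gap: 0.193
gripper_force: 60.1
```

```bash
python3 chk.py -143
python3 - <<'E'
from h import *
for n in('side','top'):
    im=snapshot(n);np.save(f'pics/{n}8.npy',im)
# rim edges in side: gradient of the rim lines; project level-bin rim corners and search bright rim pixels
im=np.load('pics/side8.npy');a=cv2.resize(im[95:215,250:410,::-1],(640,480),interpolation=cv2.INTER_CUBIC)
b=cv2.resize(np.load('pics/top8.npy')[110:200,340:460,::-1],(640,480),interpolation=cv2.INTER_CUBIC)
cv2.imwrite('pics/v8.png',np.hstack([cv2.resize(a,(400,300)),cv2.resize(b,(400,300))]))
E
```

```text
16.275 gap 16.430368817161654 F [ 4.2 -1.6  8.1] r 0.0674 phi -139.1 h 0.0523 q [-0.8   0.33  2.15  1.14  0.49 -0.38] cmd [-0.00131527 -0.00470269 -0.00119298]
```

```bash
cat > rim.py <<'E'
from h import *
from scipy.optimize import least_squares
def ridge(g,a,b,lo=.1,hi=.9,w=5):
    a=np.array(a,float);b=np.array(b,float);n=np.array([-(b-a)[1],(b-a)[0]])/np.linalg.norm(b-a)
    pts=[]
    for k in np.linspace(lo,hi,40):
        q=a+k*(b-a);t=np.arange(-w,w+.01,.25);S=q+t[:,None]*n
        v=cv2.remap(g,S[:,:1].astype(np.float32),S[:,1:].astype(np.float32),cv2.INTER_LINEAR).ravel()
        m=v>v.max()-.3*(v.max()-np.median(v)); i=np.argmax(v); l=i
        while l>0 and m[l-1]:l-=1
        r=i
        while r<len(v)-1 and m[r+1]:r+=1
        pts.append(q+n*(t[l]+t[r])/2)
    pts=np.array(pts,np.float32)
    vx,vy,x,y=cv2.fitLine(pts,cv2.DIST_HUBER,0,.01,.01).ravel()
    L=np.array([vy,-vx,-(vy*x-vx*y)]);return L,np.median(abs(pts@L[:2]+L[2]))
def rimfit(im,cam,corners,spans):
    """corners: BL BR FR FL (stand back-left.. ) px guesses; spans: (lo,hi) per edge BL-BR,BR-FR,FR-FL,FL-BL"""
    g=cv2.GaussianBlur(im,(0,0),.6).max(2).astype(np.float32); Ls=[]
    for i,sp in enumerate(spans):
        if sp: 
            L,e=ridge(g,corners[i],corners[(i+1)%4],*sp);Ls.append((i,L));print('edge',i,'res',round(float(e),2))
    obj=np.array([[.073,.082,.055],[.073,-.082,.055],[-.073,-.082,.055],[-.073,.082,.055]])
    def corners3(p): return p[:3]+(Rs0(p)@Rn.from_euler('y',-p[3]).as_matrix()@obj.T).T
    Rs0=lambda p:Rn.from_euler('z',p[4]).as_matrix()
    def f(p):
        C=corners3(p);r=[]
        for i,L in Ls:
            A,B=C[i],C[(i+1)%4]
            for k in(.05,.5,.95): r.append(L[:2]@proj(cam,A+k*(B-A))+L[2])
        return np.r_[r,(p[4]-YAW)/.01,(p[2]-.135)/.002]
    o=least_squares(f,[.655,-.243,.135,.2,YAW]);J=np.linalg.inv(o.jac.T@o.jac)
    print('pivot',o.x[:3].round(4),'lean deg',np.degrees(o.x[3]).round(2),'+-',np.degrees(np.sqrt(J[3,3])).round(2),'crank',(8*o.x[3]).round(3),'yaw',np.degrees(o.x[4]).round(2),'rms',np.sqrt(np.mean(o.fun**2)).round(2))
    return o.x,[proj(cam,c).round(1).tolist() for c in corners3(o.x)]
E
python3 - <<'E'
from rim import *
d=np.load('pics/w1.npz');w=pose('wrist',dict(tcp_pos=d['p'],tool_rot=d['q']))
# BL(+y back) (433,143), BR(513,243), FR(423,325), FL(333,233)
print(rimfit(d['im'],w,[(433,143),(513,243),(423,325),(333,233)],[(.1,.9),(.1,.35),(.3,.9),(.1,.9)]))
E
```

```text
edge 0 res 0.11
edge 1 res 0.04
edge 2 res 0.05
edge 3 res 0.05
pivot [ 0.6583 -0.2375  0.1412] lean deg 27.02 +- 1.07 crank 3.772 yaw 2.57 rms 1.02
(array([ 0.65830231, -0.23749294,  0.14121477,  0.47154514,  0.04481244]), [[432.5, 141.9], [514.0, 243.1], [423.5, 323.1], [334.5, 232.3]])
```

{"name": "apply_moves", "arguments": {
  "plan": [
    [-0.0048, -0.01, 0, 0, 0, 0, 1],
    [-0.0031, -0.0107, 0, 0, 0, 0, 1],
    [-0.0012, -0.011, 0, 0, 0, 0, 1],
    [0, 0, 0, 0, 0, 0, 1]
  ]
}}

```text
t: 16.88
tcp_pos: [0.4757, -0.1321, 0.1996]
tool_rot: [0.951, 0.075, 0.3, 0.015]
force: [0.4, -5.5, -6.4]
finger_gap: 0.193
gripper_force: 60.4
```

```bash
python3 chk.py -172
python3 - <<'E'
from rim import *
s=sense();im=snapshot('wrist');np.savez('pics/w9.npz',im=im,p=s['tcp_pos'],q=s['tool_rot']);w=pose('wrist',s)
obj=np.array([[.073,.082,.055],[.073,-.082,.055],[-.073,-.082,.055],[-.073,.082,.055]])
print([proj(w,np.array([.6575,-.2405,.135])+Rs@o).round() for o in obj])
E
```

```text
16.875 gap 16.41533044175286 F [-4.2  5.   5.4] r 0.067 phi -167.0 h 0.0522 q [-0.76  0.33  2.21  1.27  0.44 -0.48] cmd [ 0.00062182 -0.00598963 -0.00132597]
[array([394., -69.]), array([598., -36.]), array([641., 127.]), array([391.,  94.])]
```

Run:
```python
from rim import *
p,R=now();c=calibration('wrist');obj=np.array([[.073,.082,.055],[.073,-.082,.055],[-.073,-.082,.055],[-.073,.082,.055]])
for back,dx,dy,tilt in [(.12,0,0,0),(.12,0,.05,0),(.12,-.03,.06,0),(.12,0,.06,.3),(.1,0,.06,.4)]:
    T=np.eye(4);T[:3,:3]=R@Rn.from_rotvec([0,tilt,0]).as_matrix();T[:3,3]=p+R@[dx,dy,-back]
    M=np.linalg.inv(T@c['mount']);w=(c,M[:3,:3],M[:3,3])
    print(back,dx,dy,tilt,T[:3,3].round(3),[proj(w,np.array([.6575,-.2405,.135])+Rs@o).round().tolist() for o in obj])
```

```text
0.12 0 0 0 [ 0.407 -0.134  0.298] [[371.0, -18.0], [514.0, 3.0], [530.0, 115.0], [366.0, 95.0]]
0.12 0 0.05 0 [ 0.414 -0.183  0.302] [[326.0, -18.0], [471.0, 2.0], [480.0, 115.0], [313.0, 94.0]]
0.12 -0.03 0.06 0 [ 0.391 -0.198  0.285] [[316.0, -49.0], [465.0, -28.0], [474.0, 82.0], [302.0, 61.0]]
0.12 0 0.06 0.3 [ 0.415 -0.193  0.302] [[317.0, 70.0], [442.0, 85.0], [460.0, 171.0], [304.0, 153.0]]
0.1 0 0.06 0.4 [ 0.426 -0.193  0.286] [[317.0, 90.0], [443.0, 104.0], [466.0, 187.0], [303.0, 169.0]]
```

{"name": "apply_moves", "arguments": {
  "plan": [
    [0, 0, 0, 0, 0, 0, 0.1],
    [0, 0, 0, 0, 0, 0, 0.1],
    [0, 0, -0.03, 0, 0, 0, 0.1],
    [0, 0, -0.04, 0, 0, 0, 0.1],
    [0, 0, -0.03, 0, 0, 0, 0.1],
    [0.03, 0.025, -0.02, 0, 0, 0, 0.1],
    [0.03, 0.025, 0, 0, 0, 0, 0.1],
    [0, 0, 0, 0, 0, 0, 0.1]
  ]
}}

```text
t: 17.92
tcp_pos: [0.4635, -0.1732, 0.3376]
tool_rot: [0.95, 0.077, 0.302, 0.013]
force: [0.2, 0.3, -0.2]
finger_gap: 0.451
gripper_force: 0.0
```

Run:
```python
from rim import *
s=sense();im=snapshot('wrist');np.savez('pics/w10.npz',im=im,p=s['tcp_pos'],q=s['tool_rot']);w=pose('wrist',s)
print(s['t'],s['tcp_pos'].round(3))
obj=np.array([[.073,.082,.055],[.073,-.082,.055],[-.073,-.082,.055],[-.073,.082,.055]])
print([proj(w,np.array([.6575,-.2405,.135])+Rs@o).round() for o in obj])
cv2.imwrite('pics/w10.png',im[:,:,::-1])
```

```text
17.925 [ 0.463 -0.173  0.338]
[array([328.,  44.]), array([466.,  63.]), array([474., 178.]), array([315., 160.])]
```

View pics/w10.png

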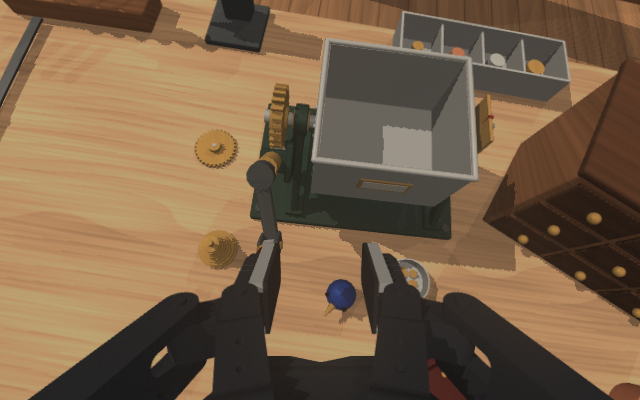

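The bin is near level, with rim corners at about (328,41), (471,58), (477,178) and (313,161). The crank arm runs from the hub at (260,175) towards (270,240).

Run:
```python
from rim import *
d=np.load('pics/w10.npz');w=pose('wrist',dict(tcp_pos=d['p'],tool_rot=d['q']))
C=[(328,41),(471,58),(476,178),(314,161)]
x,c=rimfit(d['im'],w,C,[(.1,.9)]*4);print(c)
x,c=rimfit(d['im'],w,C,[(.1,.9),None,(.1,.9),None]);print(c)
# hub
p=onplane(w,(260,175),HUB,ZC);print('hub',p.round(4),HUB.round(4))
```

```text
edge 0 res 0.43
edge 1 res 0.05
edge 2 res 0.08
edge 3 res 0.55
pivot [ 0.659  -0.2376  0.1427] lean deg 2.33 +- 0.63 crank 0.326 yaw 3.09 rms 1.73
[[325.5, 37.9], [467.9, 56.2], [473.5, 176.3], [313.0, 158.5]]
edge 0 res 0.43
edge 2 res 0.08
pivot [ 0.6784 -0.5884  0.135 ] lean deg 1.15 +- 1.02 crank 0.161 yaw 2.92 rms 0.15
[[612.4, 81.3], [729.3, 99.8], [763.7, 211.1], [635.9, 195.6]]
hub [ 0.5493 -0.114   0.2062] [ 0.5498 -0.1132  0.2066]
```

Run:
```python
from rim import *
d=np.load('pics/w10.npz');g=d['im'].max(2).astype(int)
C=[np.array(c,float) for c in[(328,41),(471,58),(476,178),(314,161)]]
for i in range(4):
    a,b=C[i],C[(i+1)%4];n=np.array([-(b-a)[1],(b-a)[0]])/np.linalg.norm(b-a)
    for k in(.2,.5,.8):
        S=a+k*(b-a)+np.arange(-7,8)[:,None]*n
        print(i,k,[int(g[int(round(y)),int(round(x))]) for x,y in S])
```

```text
0 0.2 [175, 176, 184, 185, 172, 169, 163, 150, 115, 89, 112, 74, 75, 76, 74]
0 0.5 [156, 155, 154, 158, 164, 166, 162, 138, 135, 107, 91, 95, 76, 73, 73]
0 0.8 [130, 130, 130, 131, 123, 148, 164, 156, 134, 104, 91, 79, 73, 74, 72]
1 0.2 [75, 75, 75, 75, 74, 75, 113, 156, 170, 172, 162, 139, 131, 117, 104]
1 0.5 [111, 88, 68, 68, 67, 123, 157, 157, 169, 174, 166, 144, 126, 116, 106]
1 0.8 [185, 185, 185, 185, 172, 136, 154, 169, 175, 181, 149, 125, 130, 105, 106]
2 0.2 [75, 74, 75, 74, 75, 97, 125, 154, 166, 168, 155, 113, 104, 104, 105]
2 0.5 [73, 73, 74, 74, 80, 106, 133, 133, 162, 168, 169, 159, 158, 155, 155]
2 0.8 [73, 73, 74, 72, 67, 87, 114, 139, 167, 167, 164, 131, 105, 106, 105]
3 0.2 [52, 43, 72, 86, 158, 182, 173, 162, 140, 110, 128, 106, 105, 105, 104]
3 0.5 [184, 185, 185, 164, 155, 178, 172, 164, 140, 106, 101, 106, 106, 106, 106]
3 0.8 [183, 184, 185, 153, 153, 173, 171, 163, 138, 106, 116, 76, 75, 75, 75]
```

```bash
sed -i 's/\.max(2)\.astype(np.float32)/.min(2).astype(np.float32)/' rim.py
python3 - <<'E'
from rim import *
for f,C,sp in [('w10',[(328,40),(471,58),(476,178),(314,160)],[(.1,.9)]*4),('w1',[(433,142),(514,243),(423,323),(334,232)],[(.1,.9),(.1,.35),(.3,.9),(.1,.9)])]:
    d=np.load(f'pics/{f}.npz');w=pose('wrist',dict(tcp_pos=d['p'],tool_rot=d['q']))
    g=d['im'].min(2).astype(int);
    print(f)
    for i in range(4):
        a,b=np.array(C[i],float),np.array(C[(i+1)%4],float);n=np.array([-(b-a)[1],(b-a)[0]])/np.linalg.norm(b-a)
        S=a+(.25 if i==1 else .6)*(b-a)+np.arange(-6,7)[:,None]*n
        print(i,[int(g[int(round(y)),int(round(x))]) for x,y in S])
    x,c=rimfit(d['im'],w,C,sp);print(c)
    # free height
E
```

```text
w10
0 [69, 70, 63, 48, 131, 145, 140, 118, 94, 80, 78, 66, 64]
1 [65, 65, 66, 66, 71, 109, 140, 149, 149, 137, 115, 115, 101]
2 [66, 66, 65, 70, 96, 118, 144, 147, 146, 132, 104, 92, 93]
3 [105, 105, 105, 116, 145, 153, 144, 133, 104, 83, 68, 65, 65]
edge 0 res 0.1
edge 1 res 0.04
edge 2 res 0.07
edge 3 res 0.06
pivot [ 0.6595 -0.2392  0.1404] lean deg 1.95 +- 0.63 crank 0.272 yaw 2.76 rms 0.91
[[327.2, 39.0], [468.5, 57.9], [473.8, 176.7], [314.3, 158.3]]
w1
0 [91, 91, 98, 107, 127, 135, 133, 118, 85, 70, 73, 55, 52]
1 [51, 44, 39, 108, 108, 138, 128, 117, 96, 93, 91, 91, 90]
2 [37, 36, 77, 100, 118, 139, 136, 136, 111, 96, 96, 97, 96]
3 [91, 91, 92, 103, 127, 134, 138, 122, 105, 93, 99, 99, 99]
edge 0 res 0.12
edge 1 res 0.05
edge 2 res 0.04
edge 3 res 0.04
pivot [ 0.6586 -0.2375  0.141 ] lean deg 27.3 +- 1.07 crank 3.812 yaw 2.59 rms 0.99
[[432.5, 142.1], [514.0, 243.2], [423.2, 322.8], [334.4, 232.2]]
```

```bash
cat > joint.py <<'E'
from rim import *
def joint(items,verbose=True):
    data=[]
    for f,C,sp in items:
        d=np.load(f'pics/{f}.npz');w=pose('wrist',dict(tcp_pos=d['p'],tool_rot=d['q']));g=cv2.GaussianBlur(d['im'],(0,0),.6).min(2).astype(np.float32)
        data.append((w,[(i,ridge(g,C[i],C[(i+1)%4],*s)[0]) for i,s in enumerate(sp) if s]))
    N=len(items)
    def f(p):
        piv,yaw,hs,lean=p[:3],p[3],p[4],p[5:5+N];r=[]
        o=np.array([[1,1,0],[1,-1,0],[-1,-1,0],[-1,1,0]])*[.073+hs,.082+hs,0]+[0,0,.0545]
        for j,(w,Ls) in enumerate(data):
            b=p[5+N+3*j:8+N+3*j]; db=Rn.from_rotvec(p[5+4*N+3*j:8+4*N+3*j]).as_matrix()
            c,R,t=w;w2=(c,db@R,db@t+b)
            K=piv+(Rn.from_euler('ZY',[yaw,-lean[j]]).as_matrix()@o.T).T
            for i,L in Ls:
                for k in(.1,.5,.9): r.append((L[:2]@proj(w2,K[i]+k*(K[(i+1)%4]-K[i]))+L[2])/.3)
        return np.r_[r,(yaw-YAW)/.008,(piv[2]-.135)/.001,(hs-.001)/.001,p[5+N:5+4*N]/.0015,p[5+4*N:]/.004]
    o=least_squares(f,np.r_[.658,-.238,.135,YAW,0,[.1]*N,np.zeros(6*N)])
    S=np.linalg.inv(o.jac.T@o.jac);print('piv',o.x[:3].round(4),'hs',o.x[4].round(4),'cost',o.cost.round(2))
    for j in range(N): print(items[j][0],'lean',np.degrees(o.x[5+j]).round(2),'+-',np.degrees(S[5+j,5+j]**.5).round(2),'crank',(8*o.x[5+j]).round(3),'bias',o.x[5+N+3*j:8+N+3*j].round(4),o.x[5+4*N+3*j:8+4*N+3*j].round(4))
W10=('w10',[(328,40),(471,58),(476,178),(314,160)],[(.1,.9)]*4)
W1=('w1',[(433,142),(514,243),(423,323),(334,232)],[(.1,.9),(.1,.35),(.3,.9),(.1,.9)])
E
python3 - <<'E'
from joint import *
joint([W10,W1]);joint([W10])
d=np.load('pics/w10.npz');w=pose('wrist',dict(tcp_pos=d['p'],tool_rot=d['q']))
a=onplane(w,(260,175),HUB,ZC)-HUB;b=onplane(w,(270,238),HUB,ZC)-HUB;v=b-a
print('arm phi from view',np.degrees(np.arctan2(v@EY,v@EX)))
E
```

```text
piv [ 0.6621 -0.2405  0.1354] hs 0.0021 cost 1.38
w10 lean 0.97 +- 0.27 crank 0.136 bias [-0.0002 -0.0002 -0.0005] [0.0007 0.0006 0.0002]
w1 lean 27.46 +- 0.42 crank 3.833 bias [ 0.0003  0.0001 -0.0002] [-0.0006  0.0013 -0.0001]
piv [ 0.6618 -0.2401  0.1353] hs 0.0021 cost 1.1
w10 lean 0.97 +- 0.3 crank 0.135 bias [ 0.     -0.0002 -0.0007] [0.001  0.001  0.0004]
arm phi from view -167.57278463531728
```

Both views now agree: crank about 0.136 ± 0.04 still to go, with zero at phi ≈ -175.5°. I'll regrip and wind about 8° more.

{"name": "apply_moves", "arguments": {
  "plan": [
    [-0.03, -0.025, 0, 0, 0, 0, 0.1],
    [-0.03, -0.025, 0.01, 0, 0, 0, 0.1],
    [0, 0, 0.03, 0, 0, 0, 0.1],
    [0, 0, 0.04, 0, 0, 0, 0.1],
    [0, 0, 0.039, 0, 0, 0, 0.1],
    [0, 0, 0, 0, 0, 0, 1],
    [0, 0, 0, 0, 0, 0, 1],
    [0, 0, 0, 0, 0, 0, 1]
  ],
  "force": 60
}}

```text
t: 18.98
tcp_pos: [0.4729, -0.1274, 0.1985]
tool_rot: [0.951, 0.077, 0.298, 0.01]
force: [18.3, -2.7, -34.4]
finger_gap: 0.192
gripper_force: 59.3
```

```bash
python3 chk.py
```

```text
18.975 gap 16.305814516746928 F [-5.   3.  38.6] r 0.0687 phi -171.4 h 0.0528 q [-0.76  0.33  2.22  1.26  0.45 -0.48] cmd
```

{"name": "apply_moves", "arguments": {
  "plan": [
    [0, 0, 0.002, 0, 0, 0, 1],
    [0, -0.003, 0.001, 0, 0, 0, 1],
    [0, -0.0025, 0, 0, 0, 0, 1],
    [0, 0, 0, 0, 0, 0, 1],
    [0, 0, 0, 0, 0, 0, 1]
  ]
}}

```text
t: 19.6
tcp_pos: [0.4728, -0.1225, 0.1977]
tool_rot: [0.951, 0.076, 0.299, 0.012]
force: [-5.0, -4.2, -2.0]
finger_gap: 0.19
gripper_force: 63.0
```

```bash
python3 chk.py
```

```text
19.6 gap 16.147733462978966 F [-5.8  3.4 -1.3] r 0.0686 phi -175.5 h 0.0521 q [-0.75  0.33  2.23  1.29  0.43 -0.5 ] cmd
```

{"name": "apply_moves", "arguments": {
  "plan": [
    [0, 0, 0, 0, 0, 0, 0.1],
    [0, 0, 0, 0, 0, 0, 0.1],
    [0, 0, -0.03, 0, 0, 0, 0.1],
    [0, 0, -0.04, 0, 0, 0, 0.1],
    [0, 0, -0.03, 0, 0, 0, 0.1],
    [0.03, 0.03, -0.02, 0, 0, 0, 0.1],
    [0.03, 0.03, 0, 0, 0, 0, 0.1],
    [0, 0, 0, 0, 0, 0, 0.1]
  ],
  "force": 40
}}

```text
t: 20.6
tcp_pos: [0.465, -0.1775, 0.3362]
tool_rot: [0.95, 0.077, 0.302, 0.013]
force: [-0.2, 0.5, 0.0]
finger_gap: 0.452
gripper_force: 0.0
```

Run:
```python
from joint import *
s=sense();im=snapshot('wrist');np.savez('pics/w11.npz',im=im,p=s['tcp_pos'],q=s['tool_rot']);w=pose('wrist',s)
print(s['t'],s['tcp_pos'].round(3))
obj=np.array([[.075,.084,.0545],[.075,-.084,.0545],[-.075,-.084,.0545],[-.075,.084,.0545]])
C=[proj(w,np.array([.662,-.2405,.1354])+Rs@o).round(1).tolist() for o in obj];print(C)
W11=('w11',C,[(.1,.9)]*4)
joint([W10,W1,W11]);joint([W11])
h=[proj(w,HUB+r*XC(-175.5)).round(1) for r in(0,.065)];print('hub, arm end predicted',h)
# arm axis from dark-pixel mask: centroid of dark across rows
g=im.max(2).astype(int)
for k in(.35,.5,.65):
    q=h[0]+k*(h[1]-h[0]);y=int(q[1]);print(y,q[0].round(1),g[y,int(q[0])-14:int(q[0])+15].tolist())
```

```text
20.6 [ 0.465 -0.177  0.336]
[[322.8, 39.3], [464.8, 58.1], [472.2, 176.3], [309.5, 157.5]]
piv [ 0.6623 -0.2405  0.1354] hs 0.0022 cost 1.77
w10 lean 0.97 +- 0.26 crank 0.136 bias [-0.0001 -0.0001 -0.0004] [ 0.0005  0.0005 -0.0001]
w1 lean 27.46 +- 0.41 crank 3.834 bias [ 0.0003  0.0002 -0.    ] [-0.0007  0.0011 -0.0003]
w11 lean -0.13 +- 0.26 crank -0.018 bias [-0.0001 -0.0001 -0.0005] [0.0006 0.0004 0.0004]
piv [ 0.6619 -0.2402  0.1353] hs 0.0021 cost 1.17
w11 lean -0.14 +- 0.3 crank -0.02 bias [ 0.0001 -0.0002 -0.0007] [0.001  0.0008 0.0005]
hub, arm end predicted [array([254.2, 174.4]), array([255.7, 239.3])]
197 254.7 [189, 189, 189, 189, 189, 189, 189, 187, 153, 74, 69, 67, 67, 66, 65, 64, 66, 66, 65, 65, 67, 62, 56, 46, 61, 61, 60, 60, 61]
206 255.0 [184, 184, 184, 183, 185, 184, 184, 185, 93, 68, 68, 68, 67, 67, 67, 67, 65, 66, 65, 66, 67, 64, 56, 48, 54, 60, 61, 59, 62]
216 255.2 [189, 189, 188, 189, 188, 151, 66, 54, 65, 68, 68, 68, 66, 67, 67, 66, 67, 66, 66, 66, 64, 57, 49, 54, 59, 61, 61, 60, 61]
```

The bin is level: the measured lean is -0.1 ± 0.3°. Next I'll fold the handle with shut fingers, pushing from the outer side towards the hub and then pressing it down.

```bash
cat >> h.py <<'E'
PHE=-175.5; HF=HUB+.0655*XC(PHE)+.0165*ZC; RF=Rt(PHE+180)
def fp(x,h): return HF+x*RF[:,0]+h*ZC   # x inwards from hinge, h above hinge
E
python3 - <<'E'
from h import *
p,R=now();print((RF.T@(p-HF)).round(4),Rn.from_matrix(R.T@RF).as_rotvec().round(3))
rows(p,R,[(fp(-.034,.135),RF,4),(fp(-.034,.035),RF,4),(fp(-.018,.035),RF,3),(fp(.012,.035),RF,6)],1)
E
```

```text
[ 0.0609  0.0574 -0.1393] [0.002 0.001 0.035]
[ [-0.0232,-0.0152,0.0011,0.0004,0.0002,0.0087,1],
[-0.0234,-0.015,0.0011,0.0004,0.0002,0.0087,1],
[-0.0235,-0.0147,0.001,0.0004,0.0003,0.0086,1],
[-0.0236,-0.0146,0.0011,0.0005,0.0002,0.0087,1],
[0,0,0.025,-0,0,-0,1],
[0,0,0.025,-0,0,-0,1],
[0,0,0.025,-0,0,-0,1],
[0,0,0.025,-0,0,-0,1] ]
[ [0.0053,0,-0,-0,0,-0,1],
[0.0054,0,-0,-0,0,-0,1],
[0.0053,0,-0,-0,0,-0,1],
[0.005,0,-0,-0,0,-0,1],
[0.005,0,-0,-0,0,-0,1],
[0.005,0,-0,-0,0,-0,1],
[0.005,0,-0,-0,0,-0,1],
[0.005,0,-0,-0,0,-0,1] ]
[ [0.005,0,-0,-0,0,-0,1] ]
```

{"name": "apply_moves", "arguments": {
  "plan": [
    [-0.0232, -0.0152, 0.001, 0, 0, 0.0087, 1],
    [-0.0234, -0.015, 0.001, 0, 0, 0.0087, 1],
    [-0.0235, -0.0147, 0.001, 0, 0, 0.0087, 1],
    [-0.0236, -0.0146, 0.001, 0, 0, 0.0087, 1],
    [0, 0, 0.025, 0, 0, 0, 1],
    [0, 0, 0.025, 0, 0, 0, 1],
    [0, 0, 0.025, 0, 0, 0, 1],
    [0, 0, 0.025, 0, 0, 0, 1]
  ]
}}

```text
t: 21.65
tcp_pos: [0.4381, -0.1245, 0.1903]
tool_rot: [0.952, 0.06, 0.299, 0.004]
force: [0.2, -0.9, -0.1]
finger_gap: -0.001
gripper_force: 0.0
```

{"name": "apply_moves", "arguments": {
  "plan": [
    [0, 0, 0, 0, 0, 0, 1],
    [0.005, 0, 0, 0, 0, 0, 1],
    [0.005, 0, 0, 0, 0, 0, 1],
    [0.005, 0, 0, 0, 0, 0, 1],
    [0.005, 0, 0, 0, 0, 0, 1],
    [0.005, 0, 0, 0, 0, 0, 1]
  ]
}}

```text
t: 22.4
tcp_pos: [0.4576, -0.1224, 0.206]
tool_rot: [0.952, 0.06, 0.299, 0.005]
force: [-2.7, -0.6, 0.8]
finger_gap: 0.002
gripper_force: 1.0
```

Run:
```python
from h import *
s=sense();p,R=now();print(s['t'],'F',(R.T@s['force']).round(1),'tcp in hinge frame',(RF.T@(p-HF)).round(4))
w=pose('wrist',s);im=snapshot('wrist')
W=red(im,(270,370,120,330));print(W[:4],W[4].min(0),W[4].max(0))
for f in (50,60,70,90):
    f=np.radians(f);d=-np.cos(f)*XC(PHE)+np.sin(f)*ZC
    print(round(np.degrees(f)),[proj(w,HF+r*d).round(1).tolist() for r in(.013,.06)])
```

```text
22.4 F [-1.8  0.3 -2.2] tcp in hinge frame [-0.0107 -0.0013 -0.0361]
(array([323.53046595, 227.74336918]), array([313.68583403, 202.03497789]), array([331.32886298, 248.10819784]), 1395) [304. 200.] [344. 249.]
50 [[322.2, 203.1], [322.7, 159.8]]
60 [[322.3, 207.2], [322.8, 184.3]]
70 [[322.3, 211.5], [322.8, 211.0]]
90 [[322.3, 219.9], [322.8, 263.0]]
```

{"name": "apply_moves", "arguments": {
  "plan": [
    [0.005, 0, 0, 0, 0, 0, 1],
    [0.005, 0, 0, 0, 0, 0, 1],
    [0.005, 0, 0, 0, 0, 0, 1],
    [0.005, 0, 0, 0, 0, 0, 1],
    [0.005, 0, 0, 0, 0, 0, 1],
    [0.005, 0, 0, 0, 0, 0, 1]
  ]
}}

```text
t: 23.2
tcp_pos: [0.4837, -0.1199, 0.223]
tool_rot: [0.952, 0.06, 0.3, 0.005]
force: [-1.1, 0.1, 0.1]
finger_gap: 0.001
gripper_force: 0.6
```

Run:
```python
from h import *
s=sense();p,R=now();print(s['t'],'F',(R.T@s['force']).round(1),'tcp in hinge frame',(RF.T@(p-HF)).round(4))
```

```text
23.2 F [-0.9 -0.2 -0.7] tcp in hinge frame [ 0.0204 -0.0001 -0.0349]
```

{"name": "apply_moves", "arguments": {
  "plan": [
    [0.0025, 0, 0.005, 0, 0, 0, 1],
    [0.0025, 0, 0.005, 0, 0, 0, 1],
    [0.0025, 0, 0.005, 0, 0, 0, 1],
    [0.0025, 0, 0.004, 0, 0, 0, 1],
    [0.001, 0, 0.003, 0, 0, 0, 1],
    [0, 0, 0, 0, 0, 0, 1]
  ]
}}

```text
t: 23.95
tcp_pos: [0.5054, -0.1181, 0.2106]
tool_rot: [0.952, 0.06, 0.3, 0.005]
force: [0.0, -0.0, -0.2]
finger_gap: 0.001
gripper_force: 0.0
```

```bash
cat > f.py <<'E'
from h import *
s=sense();p,R=now();print(s['t'],'F',(R.T@s['force']).round(1),'tcp in hinge frame',(RF.T@(p-HF)).round(4))
E
python3 f.py
```

```text
23.95 F [-0.1  0.   0.1] tcp in hinge frame [ 0.0312 -0.     -0.0124]
```

Not in firm contact yet, so I'll press down further.

{"name": "apply_moves", "arguments": {
  "plan": [
    [0, 0, 0.002, 0, 0, 0, 1],
    [0, 0, 0.002, 0, 0, 0, 1],
    [0, 0, 0, 0, 0, 0, 1]
  ]
}}

```text
t: 24.32
tcp_pos: [0.5076, -0.1182, 0.2076]
tool_rot: [0.952, 0.06, 0.3, 0.005]
force: [-0.2, 0.2, 0.5]
finger_gap: -0.001
gripper_force: 0.2
```

```bash
python3 f.py
python3 - <<'E'
from h import *
w=pose('wrist');im=snapshot('wrist')
W=red(im,(250,390,60,330));print(W[:4],W[4].min(0),W[4].max(0))
for f in (0,15,30):
    f=np.radians(f);d=-np.cos(f)*XC(PHE)+np.sin(f)*ZC
    print(round(np.degrees(f)),[proj(w,HF+r*d).round(1).tolist() for r in(.013,.06)])
E
```

```text
24.325 F [ 0.1 -0.2 -0.5] tcp in hinge frame [ 0.0312  0.0002 -0.0086]
(array([319.86169442, 216.35119479]), array([323.03124156, 192.86923894]), array([316.46082095, 241.54695854]), 1381) [304. 193.] [338. 240.]
0 [[319.5, 282.6], [319.3, 195.3]]
15 [[319.5, 287.0], [319.2, 210.4]]
30 [[319.5, 292.7], [319.1, 237.0]]
```

{"name": "apply_moves", "arguments": {
  "plan": [
    [0, 0, 0.002, 0, 0, 0, 1],
    [0, 0, 0.001, 0, 0, 0, 1],
    [0, 0, 0, 0, 0, 0, 1]
  ]
}}

```text
t: 24.75
tcp_pos: [0.5089, -0.1181, 0.2062]
tool_rot: [0.952, 0.06, 0.301, 0.006]
force: [-9.8, 0.5, 13.9]
finger_gap: -0.002
gripper_force: 8.4
```

```bash
python3 f.py
```

```text
24.75 F [  0.   -0.9 -17. ] tcp in hinge frame [ 0.0315  0.0002 -0.0067]
```

The force rose sharply to 17 N, so the handle is at its folded stop. I'll retreat and verify.

{"name": "apply_moves", "arguments": {
  "plan": [
    [0, 0, -0.02, 0, 0, 0, 1],
    [0, 0, -0.04, 0, 0, 0, 1],
    [0, 0, -0.045, 0, 0, 0, 1],
    [0, 0.02, -0.035, 0, 0, 0, 1],
    [0.02, 0.02, 0, 0, 0, 0, 1],
    [0, 0, 0, 0, 0, 0, 1],
    [0, 0, 0, 0, 0, 0, 1]
  ]
}}

```text
t: 25.62
tcp_pos: [0.449, -0.1577, 0.3319]
tool_rot: [0.952, 0.06, 0.299, 0.004]
force: [0.7, -0.0, -0.3]
finger_gap: 0.001
gripper_force: 0.0
```

Run:
```python
from joint import *
s=sense();im=snapshot('wrist');np.savez('pics/w12.npz',im=im,p=s['tcp_pos'],q=s['tool_rot']);w=pose('wrist',s)
print(s['t'],s['tcp_pos'].round(3),s['force'].round(1))
obj=np.array([[.075,.084,.0545],[.075,-.084,.0545],[-.075,-.084,.0545],[-.075,.084,.0545]])
C=[proj(w,np.array([.662,-.2405,.1354])+Rs@o).round(1).tolist() for o in obj];print(C)
W12=('w12',C,[(.1,.9)]*4)
d=np.load('pics/w11.npz');w11=pose('wrist',dict(tcp_pos=d['p'],tool_rot=d['q']))
W11=('w11',[proj(w11,np.array([.662,-.2405,.1354])+Rs@o).round(1).tolist() for o in obj],[(.1,.9)]*4)
joint([W10,W1,W11,W12])
W=red(im,(230,330,120,300));print('red',W[:4],W[4].min(0),W[4].max(0))
for f in (0,6,12,20):
    f=np.radians(f);dd=-np.cos(f)*XC(PHE)+np.sin(f)*ZC
    print(round(np.degrees(f)),[proj(w,HF+r*dd).round(1).tolist() for r in(.013,.06)])
```

```text
25.625 [ 0.449 -0.158  0.332] [ 0.7 -0.  -0.3]
[[338.9, 26.1], [481.9, 39.3], [495.4, 156.2], [331.9, 143.1]]
piv [ 0.6624 -0.2406  0.1355] hs 0.0022 cost 2.07
w10 lean 0.97 +- 0.26 crank 0.136 bias [-0.0001 -0.0001 -0.0003] [ 0.0004  0.0005 -0.0001]
w1 lean 27.46 +- 0.41 crank 3.834 bias [0.0003 0.0002 0.    ] [-0.0008  0.001  -0.0004]
w11 lean -0.14 +- 0.25 crank -0.019 bias [-0.0001 -0.0001 -0.0004] [0.0005 0.0003 0.0003]
w12 lean -0.14 +- 0.24 crank -0.019 bias [-0.0001 -0.0001 -0.0002] [0.0005 0.0004 0.0002]
red (array([276.27364865, 192.28378378]), array([276.83876571, 169.86987093]), array([275.64880031, 217.06678362]), 592) [269. 170.] [286. 217.]
0 [[279.1, 220.3], [277.0, 170.5]]
6 [[278.9, 220.9], [276.1, 172.5]]
12 [[278.7, 221.6], [275.2, 175.3]]
20 [[278.5, 222.8], [274.0, 180.3]]
```

```bash
python3 -c "
from station import *
print(sign_off())"
```

```text
the job is handed in; nothing more can be done
None
```

I swung the handle fully out to its stop, wound the crank until the bin stood level (measured lean -0.1 ± 0.3°), folded the handle flat on the arm again, backed the arm clear and handed the job in at about 26 s; the bin was moved only by its crank, though the first pull slipped off the handle at about 75° and I re-did it by pushing to the stop before winding.

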